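Bring the watch movement under the inspection microscope

TASK

Draw the blue tray, with the covered watch movement on it, towards you until the whole tray is on the green pad, then lift the clear dust cover off and set it down gently on the pad, rim down. Then slide the tray along the bench, without lifting it or touching the bare movement, until the movement is centred under the microscope's lens, and finally flip the toggle on the light box over to switch the ring light on. Do not bump the microscope, drop the cover or disturb the other things on the bench.

Things in the scene. Friction and masses are not known exactly. Their poses are not given: they have to be found in the camera images.
- tray: blue open tray with a white floor, loose, 130 mm (its x) by 120 mm (its y), 25 mm tall; walls 4 mm thick all round, floor 4 mm thick; about 0.3 kg empty, slides on the bench with friction about 0.6. Origin: centre of its underside. At the start its x axis points roughly away from the robot and it carries the movement under the cover.
- tray_far_left (a point): top outer corner of the tray at its +x, +y end (25 mm above its underside)
- tray_far_right (a point): top outer corner of the tray at its +x, -y end
- tray_near_left (a point): top outer corner of the tray at its -x, +y end
- tray_near_right (a point): top outer corner of the tray at its -x, -y end
- movement: open watch movement (brass and steel, red jewels) in a round grey holder, 42 mm across, 16 mm tall, 80 g, standing loose on the tray floor. Origin: centre of its underside, so the centre of the movement lies on its z axis.
- cover: clear bell-shaped dust cover, hollow and open below, outside 66 mm across, inside 60 mm, 34 mm tall, with a black knob on top; 52 mm tall over all, about 90 g, fragile. It stands rim down on the tray floor over the movement. Origin: centre of its rim plane, z up through the knob.
- cover_knob (a point): centre of the cover's knob: a black upright cylinder 20 mm across and 16 mm tall; this point is 44 mm above the rim (knob from 36 to 52 mm above the rim)
- pad: flat green work pad, 220 mm (its x) by 440 mm (its y), level with the bench (nothing to catch on); fixed. Origin: its centre, at bench height.
- scope: video microscope on a boom stand, fixed. Origin: on the bench below the lens. White ring light (96 mm across) round the lens, underside 105 mm above the bench. Lens barrel and focus block above it: within 50 mm of the lens axis, 70 mm along x. Boom along this body's x, 262 mm up; base plate (22 mm tall) and 32 mm column 230 to 430 mm out along x; nothing else hangs lower.
- scope_focus (a point): the point on the bench straight below the lens, at bench height, in the middle of a flat pale disc 150 mm across that is level with the bench (nothing to catch on)
- light_box: grey power box of the ring light with a black top, 110 mm (its x) by 75 mm (its y), 45 mm tall, fixed. Origin: centre of its underside. On its top are the toggle switch and, 46 mm further along its x, a fixed black dimmer knob (27 mm across, 12 mm tall).
- toggle_tip (a point): end of the switch's steel bat handle, 11 mm thick at the end, 30 mm long from its pivot, which is 47 mm above the bench and 16 mm from the box's middle towards its -x side
- toggle (a joint): the toggle switch, in rad: near 0 is off (bat leaning 0.35 rad to the box's -x side), 0.7 is on (leaning 0.35 rad to its +x side). It stays where it is left; pushing its end takes about 1 N.
- oil_bottle: amber oil bottle with a black nozzle, 34 mm across, 84 mm tall, loose; leave it alone. Origin: centre of its underside
- blower: dark red rubber dust blower standing on its end, 48 mm across, 90 mm tall, loose; leave it alone. Origin: centre of its underside
- loupe: black watchmaker's eye loupe standing on its wide rim, 36 mm across, 34 mm tall, loose; leave it alone. Origin: centre of its underside
- tin_large: round aluminium tin, 42 mm across, 15 mm tall, loose; leave it alone. Origin: centre of its underside
- tin_small: round aluminium tin, 30 mm across, 18 mm tall, loose; leave it alone. Origin: centre of its underside
- screwdriver: small brass screwdriver lying down, 98 mm long, 9 mm thick, along its x axis, loose; leave it alone. Origin: under its handle part, at bench height
- tweezers: steel tweezers lying flat, 123 mm long, 4 mm thick, along their x axis, loose; leave it alone. Origin: under its handle part, at bench height
Mind the look-alikes: they are no part of the job. Leave any orange look-alike of the light_box alone.

How it is judged:
On the way, in this order (a step that is already met when the one before it is completed fails the run):
1. the whole tray is on the green pad, the cover still over the movement (x of tray_far_left in the frame of pad between -0.12 and 0.12 m and y of tray_far_left in the frame of pad between -0.23 and 0.23 m and x of tray_far_right in the frame of pad between -0.12 and 0.12 m and y of tray_far_right in the frame of pad between -0.23 and 0.23 m and x of tray_near_left in the frame of pad between -0.12 and 0.12 m and y of tray_near_left in the frame of pad between -0.23 and 0.23 m and x of tray_near_right in the frame of pad between -0.12 and 0.12 m and y of tray_near_right in the frame of pad between -0.23 and 0.23 m and horizontal distance between cover and movement below 0.015 m and x of movement in the frame of tray between -0.045 and 0.045 m and y of movement in the frame of tray between -0.04 and 0.04 m and z of movement in the frame of tray below 0.007 m and angle between movement's own z axis and vertical below 0.06 rad and height (world z) of tray below 0.003 m), for 0.2 s.
2. the cover stands rim down on the pad, released (x of cover in the frame of pad between -0.082 and 0.082 m and y of cover in the frame of pad between -0.192 and 0.192 m and height (world z) of cover below 0.003 m and angle between cover's own z axis and vertical below 0.06 rad and horizontal distance between cover and movement above 0.06 m and contact force between the fingers and cover below 0.05 N and linear speed of cover below 0.02 m/s), for 0.2 s.
3. the movement, in its tray, is centred under the lens (horizontal distance between movement and scope_focus below 0.01 m and x of movement in the frame of tray between -0.045 and 0.045 m and y of movement in the frame of tray between -0.04 and 0.04 m and z of movement in the frame of tray below 0.007 m and angle between movement's own z axis and vertical below 0.06 rad and height (world z) of tray below 0.003 m and angle between tray's own z axis and vertical below 0.04 rad and linear speed of tray below 0.02 m/s), for 0.3 s.
4. the ring light is switched on (value of joint toggle above 0.55 rad), for 0.2 s.
At the end, for the whole second after the job is handed in: Movement upright in the tray, its centre within 10 mm of the point below the lens (seen from above), tray flat on the bench; cover rim down on the green pad (rim at most 5 mm over its edge); toggle above 0.55 rad; all at rest (horizontal distance between movement and scope_focus below 0.01 m and x of movement in the frame of tray between -0.045 and 0.045 m and y of movement in the frame of tray between -0.04 and 0.04 m and z of movement in the frame of tray below 0.007 m and angle between each of movement, cover's own z axis and vertical below 0.06 rad and height (world z) of each of tray, cover below 0.003 m and angle between tray's own z axis and vertical below 0.04 rad and x of cover in the frame of pad between -0.082 and 0.082 m and y of cover in the frame of pad between -0.192 and 0.192 m and linear speed of each of tray, movement, cover below 0.01 m/s and value of joint toggle above 0.55 rad); the robot touches nothing.
It fails at once if the tray is lifted or tipped (over 12 mm or 0.15 rad) (height (world z) of tray above 0.012 m or angle between tray's own z axis and vertical above 0.15 rad).
It fails at once if the bare movement is touched by the robot, or tipped (contact force between any of the fingers, the arm and movement above 0.3 N or angle between movement's own z axis and vertical above 0.3 rad).
It fails at once if the cover is dropped (moves faster than 0.4 m/s with no finger on it) or tipped over 0.6 rad ((linear speed of cover above 0.4 m/s and contact force between the fingers and cover below 0.02 N) or angle between cover's own z axis and vertical above 0.6 rad).
It fails at once if the microscope is bumped with more than 4 N (contact force between any of the fingers, the arm and scope above 4 N).
It fails at once if one of the other loose things is moved more than 30 mm (distance of any of oil_bottle, blower, loupe, tin_large, tin_small, screwdriver, tweezers from where it was at the start of the episode above 0.03 m).
It also fails if it takes over 72 s, if anything falls off the work surface, if the arm or the gripper's body presses on something with over 40 N, if the wrist force passes 120 N, or if a joint passes its speed limit or range.

ROBOT

A 7-joint arm with a two-finger parallel gripper is mounted at the origin on the work surface. World frame = base frame: x ahead of the robot, y to its left, z up, the work surface at z = 0. Lengths are in m, angles in rad, forces in N, time in s.
With the tool pointing down it reaches from about 0.425 to 0.925 m from the base axis. Payload 6.8 kg.
Tool frame: the origin (TCP) lies at the very end of the fingers, on their centre line; the grasp point (between the pads) lies bot.grip_point_offset behind it (bot.grip_point_offset is the distance from the TCP to the grasp point, in m); z points along the fingers, y is the line along which they close (so a half turn about z gives the same grasp; the last joint's range is limited). The gripper opens to 85 mm and grips with 20 to 120 N. Pads are 22 mm wide; open, the fingers measure 114 mm over their backs; the gripper's body (76 mm by 85 mm) begins 54 mm behind the grasp point. The pads swing forward as they close: fully open they stand 13 mm farther back than shut.
Start: joints at [-1.223, 0.477, 0.022, 1.555, -0.011, 1.109, -0.083], TCP at [0.297, 0.606, 0.198] pointing down, gripper open.
Joint ranges: [-2.96, 2.96], [-0.34, 2.1], [-1.41, 1.46], [0.24, 2.44], [-1.37, 4.51], [0.17, 1.92], [-2.96, 2.96]. Speed limits (rad/s): [2.39, 2.39, 3.14, 3.14, 3.14, 3.14, 3.14].

INTERFACE

Orientations are given as a unit quaternion [w, x, y, z].
In Python, from station import bot, imaging gives the robot as it stands. The module is installed in compiled form; this text tells all that it offers.
- The arm moves only by the tool carry_out, never from a script. Its argument "targets" is one flat list of numbers, 5 for each row, row after row: the closure in counts, from 0 (fully open) to 255 (shut), then the shift along the world's x, y, z in mm, then the turn about the world's z in degrees. A call has 1 to 20 rows; each row shifts and turns the commanded pose from where the row before left it; what a row does not reach is not made up. A row lasts 1/10 s, in which the tool goes at most 50 mm and 8.59 degrees, less where a joint would pass 70% of its speed; a pose out of reach is approached as far as the arm can. A call is refused whole if a number of a shift passes 50 or a number of a turn 8.59, either way. A call with a gripper value outside its range is refused whole. The fingers move at their own pace and stop on an object; "newtons" is the grip in N (left out, the last holds). Time passes only in rows, so rows that do not move let the fingers close. It gives the time, the measured TCP pose, the force, the opening and the grip force at its end, in the units of the state.
- bot.get_obs(): the state, without advancing time (a new reading comes with each control period).
- imaging.read_camera(name): name is "side" or "top" or "wrist"; returns a dict with "frame" (400x640x3 uint8, red, green, blue), "fov_y" (degrees; the focal length in pixels is half the picture's height over the tangent of half this angle, whatever the lens; pixels are square), "cx", "cy" (the principal point, pixels), "pose" (4x4, takes a point from camera to world coordinates); the wrist camera has in their place "tool_from_camera" (4x4, takes a point from camera to tool coordinates, whose origin is the TCP and whose axes are the flange's). Camera axes: x right, y up, looking along -z (the intrinsics and any distortion apply to the point x, -y, -z); pixel columns grow to the right and rows downward; lengths in m; the calibration is good to about 2 mm. A picture is of the moment at which its call begins: read the wrist's pose just before it. There is no depth.
- bot.hand_in(): hands the job in; it is judged then, once.
The state is a dict: "t": time; "q": joint angles; "joint_vel": joint speeds; "joint_torque": joint torques, N m; "eef_pos": TCP position; "tool_rot": TCP orientation; "contact_force": force on the tool from outside, world axes, zero at the start; "torque": the same for the moment, N m; "gripper_width": opening from 0.0 (shut) to 1.0 (fully open); "grasp_force": force on a finger pad.
Only numpy, scipy, OpenCV 4.12 (cv2) and the standard library are available. Lean on these libraries where they do the work, as an engineer would, in place of code of your own. Each camera call takes 0.05 s, during which the arm holds its last target. There are 200 camera calls.

## Working session

There is one attempt and no reset: what is moved stays moved. The work goes in short steps, Python scripts to look and compute and a tool call to move; the robot and the scene stay as the last step left them, time stands still between calls to the robot, and variables do not carry over. Pictures are saved under pics/ and viewed, at most 10 in all, crops included, and the job is handed in when it is done.

Besides the shell and the picture viewer there is one more tool, called after "Request:" in YAML: its name, and indented under it one key for each argument. carry_out: Moves the arm, as the interface text tells. Its arguments: {"type":"object","properties":{"targets":{"type":"array","items":{"type":"number"}},"newtons":{"type":"number"}},"required":["targets"]}

```bash
mkdir -p pics; cat > h.py <<'E'
import numpy as np, cv2
from station import bot, imaging
from scipy.spatial.transform import Rotation as R
def shot(name):
    o=bot.get_obs(); d=imaging.read_camera(name); im=d["frame"][:,:,::-1].copy()
    if name=="wrist":
        T=np.eye(4); q=o["tool_rot"]; T[:3,:3]=R.from_quat([q[1],q[2],q[3],q[0]]).as_matrix(); T[:3,3]=o["eef_pos"]
        P=T@np.array(d["tool_from_camera"])
    else: P=np.array(d["pose"])
    f=200/np.tan(np.radians(d["fov_y"])/2)
    return im,dict(P=P,f=f,cx=d["cx"],cy=d["cy"],extra={k:v for k,v in d.items() if k not in("frame","pose","tool_from_camera")})
def ray(c,u,v):
    d=np.array([(u-c["cx"])/c["f"],-(v-c["cy"])/c["f"],-1.0]); return c["P"][:3,3],c["P"][:3,:3]@d
def onz(c,u,v,z=0):
    p,d=ray(c,u,v); return p+d*(z-p[2])/d[2]
def proj(c,X):
    x=np.linalg.inv(c["P"])@np.append(X,1); return c["cx"]+c["f"]*x[0]/-x[2], c["cy"]-c["f"]*x[1]/-x[2]
E
python3 - <<'E'
from h import *
import pickle
o=bot.get_obs(); print(o, bot.grip_point_offset)
for n in("top","side"):
    im,c=shot(n); cv2.imwrite(f"pics/{n}0.png",im); pickle.dump((im,c),open(f"{n}0.pkl","wb")); print(n,c)
E
```

```text
{'t': 0.0, 'q': array([-1.2230997 ,  0.47781134,  0.02235139,  1.55643058, -0.01148138,
        1.10929276, -0.08307498]), 'joint_vel': array([-0.00112017,  0.00249404,  0.00079634,  0.00051911,  0.00025454,
       -0.0018004 ,  0.00048125]), 'joint_torque': array([ 8.69385949e-04, -5.96459770e+01,  1.60821039e+00, -2.81194675e+01,
        1.24683927e-02,  9.39139776e-03, -9.91118782e-06]), 'eef_pos': array([0.29686701, 0.6055016 , 0.19702727]), 'tool_rot': array([-1.27680772e-04,  2.25908773e-01,  9.74148040e-01, -8.97792416e-04]), 'contact_force': array([0.64314732, 0.15981947, 0.36684688]), 'torque': array([0.06850723, 0.0056006 , 0.01948952]), 'grasp_force': 0.0, 'gripper_width': 1.0000830227434334} 0.0187
top {'P': array([[-0.00903288,  0.99762689, -0.06825686,  0.40894347],
       [-0.99995418, -0.00922802, -0.00254413, -0.05515698],
       [-0.00316797,  0.06823075,  0.99766454,  1.35156044],
       [ 0.        ,  0.        ,  0.        ,  1.        ]]), 'f': np.float64(411.16415747024956), 'cx': 319.9095680891586, 'cy': 201.89537383153268, 'extra': {'fov_y': 51.87877502585863, 'cx': 319.9095680891586, 'cy': 201.89537383153268}}
side {'P': array([[ 0.49862576,  0.55931718, -0.662221  , -0.31898761],
       [-0.86675908,  0.3128588 , -0.38839164, -0.52518402],
       [-0.01005245,  0.76764814,  0.6407927 ,  0.83093577],
       [ 0.        ,  0.        ,  0.        ,  1.        ]]), 'f': np.float64(422.6460495865842), 'cx': 320.19646716524505, 'cy': 195.92802694199835, 'extra': {'fov_y': 50.64788686876447, 'cx': 320.19646716524505, 'cy': 195.92802694199835}}
```

View pics/top0.png

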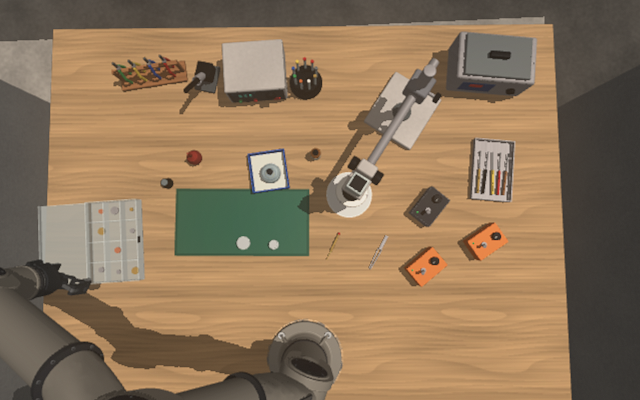

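View pics/side0.png

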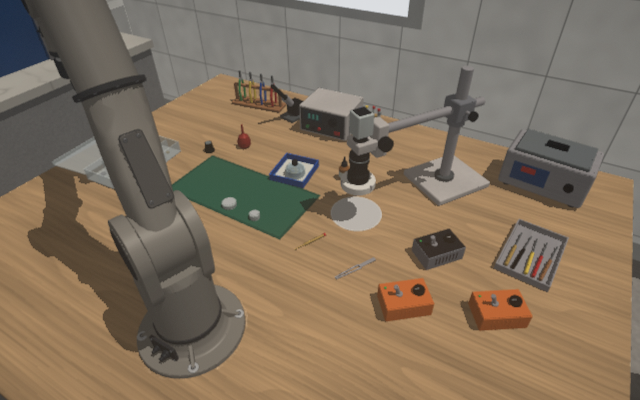

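```bash
python3 - <<'E'
from h import *
import pickle
im,c=pickle.load(open("top0.pkl","rb")); ims,cs=pickle.load(open("side0.pkl","rb"))
hsv=cv2.cvtColor(im,cv2.COLOR_BGR2HSV)
def big(m):
    n,l,s,ce=cv2.connectedComponentsWithStats(m.astype(np.uint8)); 
    k=1+np.argmax(s[1:,4]); return (l==k).astype(np.uint8)
def quad(m,z,nm):
    cn=max(cv2.findContours(m,0,2)[0],key=cv2.contourArea); r=cv2.minAreaRect(cn); b=cv2.boxPoints(r)
    P=np.array([onz(c,*p,z)[:2] for p in b]); print(nm,r,'ctr',P.mean(0).round(4)); print(P.round(4).tolist())
H,S,V=hsv[...,0],hsv[...,1],hsv[...,2]
quad(big((H>60)&(H<90)&(S>90)&(V<140)),0,'pad')
mb=(H>100)&(H<130)&(S>90); mb[:140]=0; mb[:,:230]=0; mb[:,310:]=0
quad(big(mb),.025,'tray')
for n,u,v,z in[('blower',194,157,.045),('loupe',167,183,.034),('oil',313,154,.06),('tinL',243,243,.015),('tinS',274,245,.018),('sd',333,245,0),('tw',378,252,0),('disc',350,195,0),('ring',350,195,.11),('box',428,206,.045),('base',402,110,.022),('knob',269,173,.05)]:
    print(n,onz(c,u,v,z)[:2].round(3))
# pale disc in side view
hs=cv2.cvtColor(ims,cv2.COLOR_BGR2HSV); m=((hs[...,1]<60)&(hs[...,2]>130)).astype(np.uint8); m[:196]=0;m[240:]=0;m[:,:320]=0;m[:,395:]=0
cn=max(cv2.findContours(big(m),0,2)[0],key=cv2.contourArea)
P=np.array([onz(cs,*p[0],0)[:2] for p in cn],np.float32); print('disc side',cv2.fitEllipse(P), cv2.minEnclosingCircle(P),len(P),cv2.boundingRect(cn))
a=cv2.resize(im[140:265,150:450],None,fx=2.6,fy=2.6,interpolation=cv2.INTER_CUBIC)
b=cv2.resize(ims[140:280,260:480],None,fx=2.0,fy=2.0,interpolation=cv2.INTER_CUBIC)
out=np.zeros((600,780,3),np.uint8); out[:a.shape[0],:a.shape[1]]=a[:, :780]; out[325:325+min(275,b.shape[0]),:b.shape[1]]=b[:275]; cv2.imwrite("pics/crop1.png",out)
E
```

```text
pad ((242.43997192382812, 235.0799560546875), (0.8485281467437744, 7.071067810058594), 81.8698959350586) ctr [0.3947 0.2033]
[[0.3946, 0.2149], [0.3976, 0.192], [0.3949, 0.1916], [0.3918, 0.2145]]
tray ((267.75, 170.74998474121094), (39.59798049926758, 36.910980224609375), 81.8698959350586) ctr [0.603  0.1169]
[[0.6593, 0.1857], [0.6754, 0.0664], [0.5466, 0.0486], [0.5308, 0.1671]]
blower [0.647 0.351]
loupe [0.565 0.441]
oil [ 0.65  -0.031]
tinL [0.369 0.198]
tinS [0.362 0.098]
sd [ 0.36  -0.093]
tw [ 0.336 -0.24 ]
disc [ 0.523 -0.151]
ring [ 0.514 -0.143]
box [ 0.482 -0.395]
base [ 0.8   -0.325]
knob [0.592 0.11 ]
disc side ((0.5264124274253845, -0.1594960242509842), (0.12740640342235565, 0.1474124789237976), 95.63925170898438) ((0.5248075723648071, -0.14882713556289673), 0.07587961107492447) 68 (333, 196, 49, 35)
```

View pics/crop1.png

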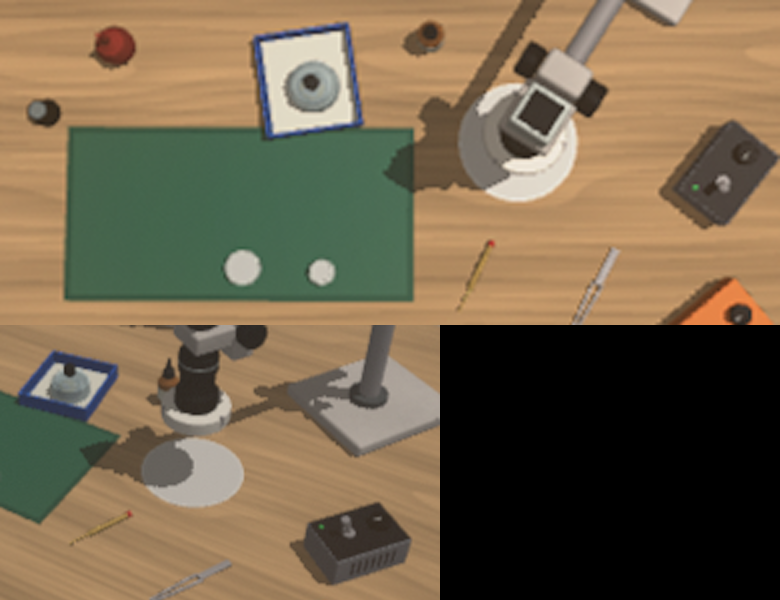

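Top view: the tray is at (268,171), with blower (194,157), loupe (167,183) and bottle (313,154) near it, and the tins at (243,243) and (274,245) on the pad. The lens disc is at (349,194). The grey, black-topped box at (428,206) is the real light_box. The orange ones at (425,266) and (487,241) are look-alikes. I'll go above the tray for a close look.

Request:
carry_out:
  targets: [0,26,-40,5,-4.7,0,26,-40,5,-4.7,0,26,-40,5,-4.7,0,26,-40,5,-4.7,0,26,-40,5,-4.7,0,26,-40,5,-4.7,0,26,-40,5,-4.7,0,26,-40,5,-4.7,0,26,-40,5,-4.7,0,26,-40,5,-4.7,0,26,-40,5,-4.7,0,20,-40,0,-4.3,0,0,0,0,0,0,0,0,0,0]
  newtons: 40

```text
t: 1.5
eef_pos: [0.6031, 0.1247, 0.2525]
tool_rot: [-0.0, 0.658, 0.753, -0.0]
contact_force: [-1.0, 1.3, 0.2]
gripper_width: 0.998
grasp_force: 0.0
```

```bash
python3 - <<'E'
from h import *
import pickle
o=bot.get_obs(); print(o["t"],o["q"].round(3),o["eef_pos"],o["tool_rot"],o["contact_force"])
im,c=shot("wrist"); cv2.imwrite("pics/w1.png",im); pickle.dump((im,c),open("w1.pkl","wb")); print(c)
E
```

```text
1.5 [-0.619  0.349  0.413  1.661 -0.15   1.163 -0.034] [0.60313005 0.12473579 0.25253293] [-1.72112402e-04  6.57748081e-01  7.53237837e-01 -4.39147945e-04] [-0.98521318  1.30972497  0.19794967]
{'P': array([[ 9.91141191e-01, -1.27392368e-01, -3.75542902e-02,
         5.93642530e-01],
       [ 1.32811878e-01,  9.49877214e-01,  2.83009336e-01,
         1.97131881e-01],
       [-3.81264942e-04, -2.85489866e-01,  9.58381652e-01,
         4.27576022e-01],
       [ 0.00000000e+00,  0.00000000e+00,  0.00000000e+00,
         1.00000000e+00]]), 'f': np.float64(304.30355569529183), 'cx': 319.4609214692559, 'cy': 193.22433538013348, 'extra': {'fov_y': 66.62891243770434, 'cx': 319.4609214692559, 'cy': 193.22433538013348}}
```

View pics/w1.png

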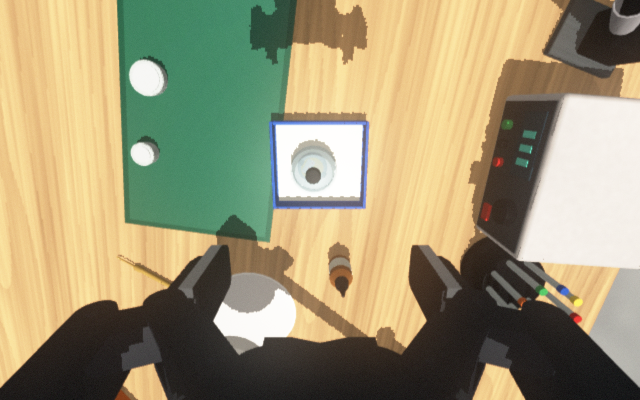

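```bash
python3 - <<'E'
from h import *
import pickle
im,c=pickle.load(open("w1.pkl","rb"))
hsv=cv2.cvtColor(im,cv2.COLOR_BGR2HSV); H,S,V=hsv[...,0],hsv[...,1],hsv[...,2]
m=((H>105)&(H<130)&(S>110)).astype(np.uint8); m[:100]=0;m[225:]=0;m[:,:255]=0;m[:,385:]=0
cn=max(cv2.findContours(m,0,2)[0],key=cv2.contourArea); b=cv2.boxPoints(cv2.minAreaRect(cn)); print(b.tolist())
h=cv2.convexHull(cn); ap=cv2.approxPolyDP(h,6,True)[:,0]; print(ap.tolist())
P=np.array([onz(c,*p,.025)[:2] for p in ap]); print(P.round(4),P.mean(0))
for p in((273,122),(367,122),(366,207),(276,208)): print(p,onz(c,*p,.025)[:2].round(4))
k=(V<75).astype(np.uint8); k[:150]=0;k[200:]=0;k[:,:295]=0;k[:,:][:,335:]=0
cc=cv2.connectedComponentsWithStats(k); print(cc[2],cc[3]); i=1+np.argmax(cc[2][1:,4]); print('knob',onz(c,*cc[3][i],.052)[:2])
for p in((120,-0),(125,220),(271,240)): print('pad',onz(c,*p)[:2].round(4))
it,ct=pickle.load(open("top0.pkl","rb"))
for p in((176.5,188.8),(308.5,188.8),(309.2,255.4),(175,255)):print('padtop',onz(ct,*p)[:2].round(4))
print('knobtop',onz(ct,269.6,171.5,.052)[:2], 'bottle wrist',onz(c,340,290,.084)[:2],onz(c,341,250,0)[:2])
E
```

```text
[[269.0, 121.0], [343.0, 121.0], [343.0, 207.0], [269.0, 207.0]]
[[269, 122], [343, 122], [331, 207], [273, 207]]
[[0.5321 0.1647]
 [0.6268 0.1773]
 [0.6281 0.0605]
 [0.5477 0.0497]] [0.58366658 0.11303163]
(273, 122) [0.5373 0.1653]
(367, 122) [0.6575 0.1815]
(366, 207) [0.6766 0.067 ]
(276, 208) [0.5519 0.0488]
[[     0      0    640    400 256000]] [[319.5 199.5]]Traceback (most recent call last):
  File "<stdin>", line 11, in <module>
    return _wrapfunc(a, 'argmax', axis=axis, out=out, **kwds)
    return bound(*args, **kwds)
ValueError: attempt to get argmax of an empty sequence
```

Request:
carry_out:
  targets: [175,20,0,0,0,175,22,0,-10,0,175,21,0,-30,0,175,0,0,-40,0,175,0,0,-40,0,175,0,0,-40,0,175,0,0,-22,0,175,0,0,0,0,175,0,0,0,0]

```text
t: 2.45
eef_pos: [0.6659, 0.1279, 0.0713]
tool_rot: [-0.0, 0.656, 0.755, 0.0]
contact_force: [0.6, 0.1, 1.0]
gripper_width: 0.309
grasp_force: 0.0
```

```bash
python3 - <<'E'
from h import *
import pickle
im,c=pickle.load(open("w1.pkl","rb")); print('knob w1',onz(c,313,174,.052)[:2])
ct=pickle.load(open("top0.pkl","rb"))[1]
for p in((176.5,188.8),(308.5,188.8),(309.2,255.4),(175,255)):print('padtop',onz(ct,*p)[:2].round(4))
print('knobtop',onz(ct,269.6,171.5,.052)[:2])
im,c=shot("wrist"); im2,c2=shot("side")
out=np.zeros((600,640,3),np.uint8); out[:400]=im; out[400:]=cv2.resize(im2[120:220,220:540],(640,200)); cv2.imwrite("pics/w2.png",out); pickle.dump((im,c),open("w2.pkl","wb"))
E
```

```text
knob w1 [0.59689765 0.11026987]
padtop [0.5492 0.422 ]
padtop [ 0.5451 -0.0144]
padtop [ 0.3266 -0.0152]
padtop [0.3318 0.4236]
knobtop [0.59638179 0.10753177]
```

View pics/w2.png

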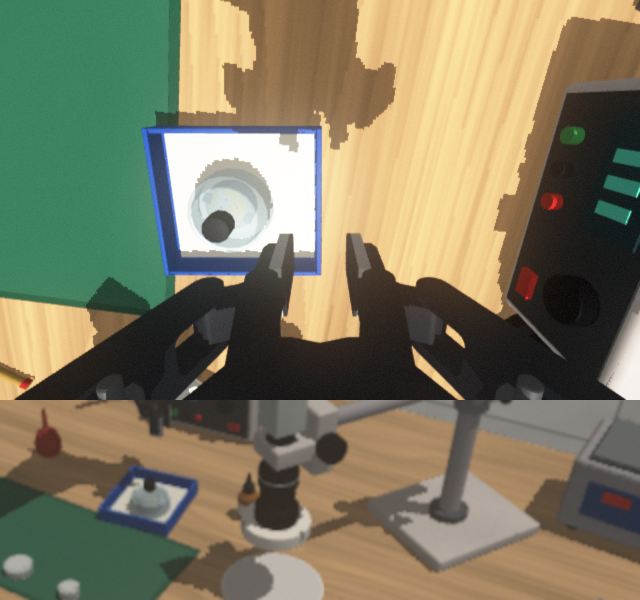

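```bash
python3 - <<'E'
from h import *
import pickle
im0,c0=pickle.load(open("side0.pkl","rb"))
im,c=shot("side"); d=np.abs(im.astype(int)-im0).max(2)>40; ys,xs=np.where(d); print(d.sum(),xs.min(),xs.max(),ys.min(),ys.max())
print(c["P"].round(3).tolist(), [proj(c,X) for X in((.666,.128,.07),(.604,.116,.025),(.525,-.149,0))],bot.get_obs()["t"])
cv2.imwrite("pics/s2.png",im)
w,cw=pickle.load(open("w2.pkl","rb")); print('knob',onz(cw,217,229,.056)[:2]); print([onz(cw,*p,.025)[:2].round(4) for p in((147,129),(321,128),(321,273),(168,274))])
E
```

```text
19898 22 316 0 351
[[0.499, 0.559, -0.662, -0.319], [-0.867, 0.313, -0.388, -0.525], [-0.01, 0.768, 0.641, 0.831], [0.0, 0.0, 0.0, 1.0]] [(np.float64(299.7662389461358), np.float64(144.02308911595821)), (np.float64(293.35683769335265), np.float64(165.79035550658426)), (np.float64(355.4181442035717), np.float64(212.36193531253932))] 2.6
knob [0.59860928 0.10953074]
[array([0.5365, 0.1654]), array([0.6595, 0.1832]), array([0.6757, 0.0673]), array([0.551, 0.049])]
```

View pics/s2.png

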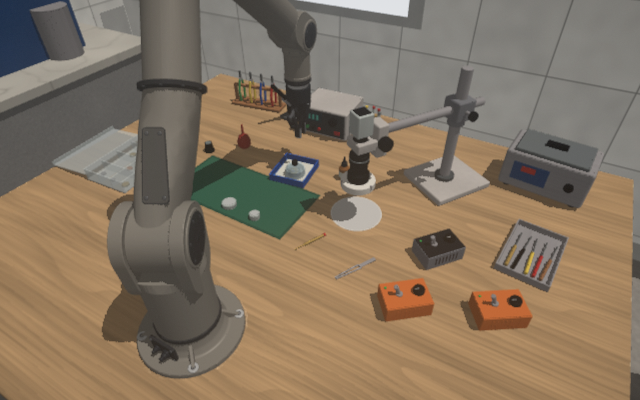

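Request:
carry_out:
  targets: [175,0,-2,-20,0,175,0,0,-20,0,175,0,0,-13,0,175,0,0,-7,0,175,0,0,0,0,255,0,0,0,0,255,0,0,0,0,255,0,0,0,0,255,0,0,0,0,255,0,0,0,0,255,0,0,0,0]
  newtons: 30

```text
t: 3.7
eef_pos: [0.6662, 0.1241, 0.0111]
tool_rot: [0.0, 0.657, 0.754, 0.0]
contact_force: [0.8, 0.1, -0.8]
gripper_width: -0.003
grasp_force: 0.0
```

```bash
python3 - <<'E'
from h import *
import pickle
im,c=shot("wrist"); cv2.imwrite("pics/w3.png",im); pickle.dump((im,c),open("w3.pkl","wb")); o=bot.get_obs(); print(o["contact_force"],o["gripper_width"],o["eef_pos"])
print(proj(c,o["eef_pos"]),[proj(c,x) for x in((.6655,.125,.025),(.6655,.125,0.004))])
E
```

```text
[-0.22805718  0.00990591 -0.2782517 ] 0.002292641392472204 [0.66613823 0.12410731 0.01104636]
(np.float64(319.17928643749804), np.float64(225.4527674706585)) [(np.float64(318.2843860056074), np.float64(233.2661836996615)), (np.float64(318.38317109323896), np.float64(219.799606397541))]
```

View pics/w3.png

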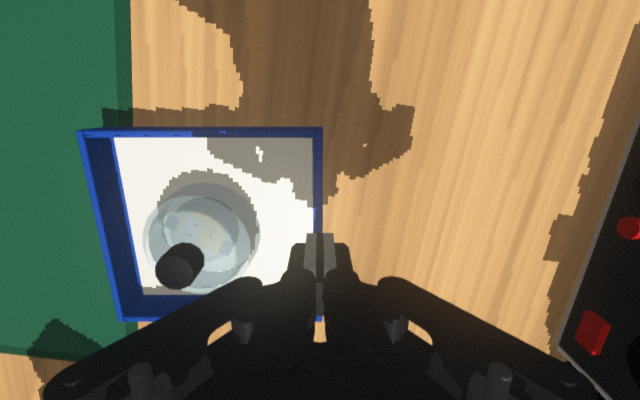

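Request:
carry_out:
  targets: [255,0,0,-2,0,255,0,0,-2,0,255,0,0,0,0]

```text
t: 4.05
eef_pos: [0.6658, 0.124, 0.0065]
tool_rot: [-0.0, 0.657, 0.754, -0.0]
contact_force: [0.4, -0.4, 0.6]
gripper_width: 0.007
grasp_force: 0.0
```

Request:
carry_out:
  targets: [255,-2,0,0,0,255,-3,0,0,0,255,-4,0,0,0,255,-4,0,0,0]

```text
t: 4.45
eef_pos: [0.6527, 0.1241, 0.007]
tool_rot: [-0.0, 0.657, 0.754, -0.0]
contact_force: [0.4, 0.5, -0.0]
gripper_width: 0.002
grasp_force: 0.0
```

```bash
python3 - <<'E'
from h import *
import pickle
im0,c0=pickle.load(open("w3.pkl","rb")); o0=None
im,c=shot("wrist"); o=bot.get_obs(); print(o["contact_force"],o["torque"],o["eef_pos"],o["gripper_width"],o["grasp_force"])
pickle.dump((im,c),open("w4.pkl","wb"))
for i in(im0,im):
    h=cv2.cvtColor(i,cv2.COLOR_BGR2HSV); r=h[180]; print([(x) for x in range(60,360) if 105<r[x,0]<130 and r[x,1]>110])
s=cv2.resize(im[180:360,220:420],None,fx=3.5,fy=3.3,interpolation=cv2.INTER_CUBIC); cv2.imwrite("pics/w4.png",s)
E
```

```text
[-0.83929594 -0.37469541 -0.18891437] [-0.01602847  0.07707304  0.00819717] [0.65191698 0.12416029 0.00696379] -0.0006023896037584422 0.0
[87, 88, 89, 90, 91, 92, 93, 94, 95, 96, 97, 98, 99, 100, 101, 102, 103, 104, 105, 106, 107, 108, 109, 110, 111, 112, 113, 114, 115, 116, 117, 118, 119, 120]
[106, 107, 108, 109, 110, 111, 112, 113, 114, 115, 116, 117, 118, 119, 120, 121, 122, 123, 124, 125, 128, 135, 136, 137, 138]
```

View pics/w4.png

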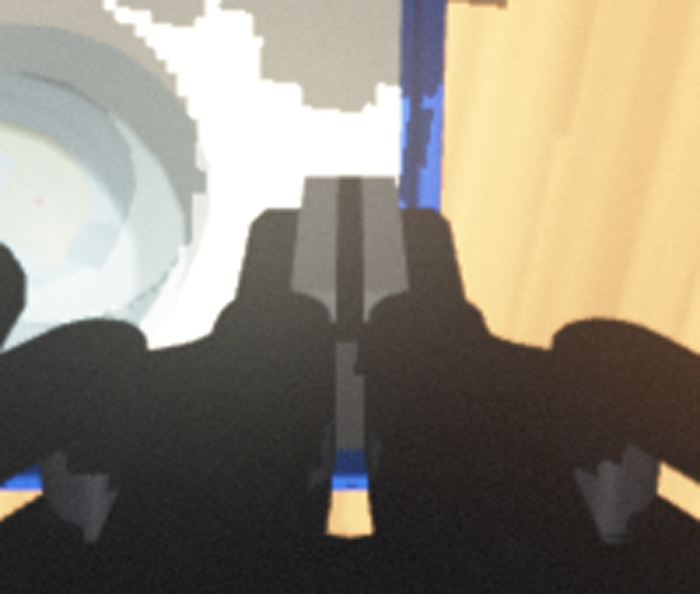

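Request:
carry_out:
  targets: [255,18,0,0,0,255,20,0,0,0,255,0,0,-5,0,255,0,0,-5,0,255,0,0,-2,0,255,0,0,-2,0,255,0,0,0,0]

```text
t: 5.2
eef_pos: [0.6903, 0.1242, -0.0074]
tool_rot: [-0.0, 0.657, 0.754, -0.0]
contact_force: [-0.0, -0.3, 0.0]
gripper_width: 0.002
grasp_force: 0.0
```

```bash
python3 - <<'E'
from h import *
import pickle
im,c=pickle.load(open("w4.pkl","rb"))
e=np.array([.6519,.1242,.0070])
for dz in(0,.01,.02,.03,.04):
    print(dz,[np.round(proj(c,e+[0.11*0,s,dz]),1).tolist() for s in(-.011,0,.011)])
im,c=shot("side"); print(bot.get_obs()["eef_pos"],np.round(proj(c,bot.get_obs()["eef_pos"]),1)); s=im[60:220,220:380]; pickle.dump((im,c),open("s5.pkl","wb")); cv2.imwrite("pics/s5.png",cv2.resize(s,None,fx=3.7,fy=3.7,interpolation=cv2.INTER_CUBIC))
E
```

```text
0 [[315.7, 241.2], [318.0, 225.2], [320.4, 208.6]]
0.01 [[315.5, 248.5], [317.9, 231.7], [320.5, 214.3]]
0.02 [[315.2, 256.6], [317.8, 239.0], [320.5, 220.8]]
0.03 [[315.0, 265.7], [317.8, 247.2], [320.6, 228.0]]
0.04 [[314.7, 275.9], [317.7, 256.4], [320.7, 236.1]]
[ 0.69061773  0.12416135 -0.00711961] [305.4 159.8]
```

View pics/s5.png

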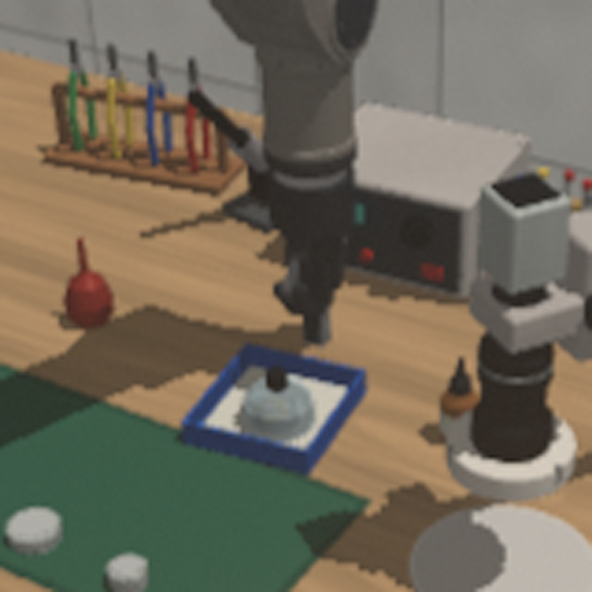

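Request:
carry_out:
  targets: [255,0,0,-5,0,255,0,0,-3,0,255,0,0,-2,0,255,0,0,-2,0,255,0,0,0,0]

```text
t: 5.75
eef_pos: [0.6908, 0.1241, -0.0194]
tool_rot: [-0.0, 0.657, 0.754, -0.0]
contact_force: [0.3, -0.3, -0.3]
gripper_width: -0.0
grasp_force: 0.0
```

Request:
carry_out:
  targets: [255,0,0,-2,0,255,0,0,-2,0,255,0,0,-1,0,255,0,0,0,0]

```text
t: 6.15
eef_pos: [0.6909, 0.1241, -0.0242]
tool_rot: [-0.0, 0.657, 0.754, -0.0]
contact_force: [-0.3, -0.9, -0.2]
gripper_width: 0.003
grasp_force: 0.0
```

Request:
carry_out:
  targets: [255,0,0,-2,0,255,0,0,-1,0,255,0,0,-1,0,255,0,0,0,0]

```text
t: 6.55
eef_pos: [0.691, 0.1241, -0.0282]
tool_rot: [-0.0, 0.657, 0.754, -0.0]
contact_force: [-0.6, -0.1, -0.3]
gripper_width: 0.004
grasp_force: 0.0
```

```bash
python3 - <<'E'
from h import *
import pickle
im,c=shot("side"); e=bot.get_obs()["eef_pos"]; im5=pickle.load(open("s5.pkl","rb"))[0]
for n,i in(('s5',im5),('now',im)):
    g=i.max(2)[140:172,298:313]; print(n); print('\n'.join(str(140+k)+' '+' '.join('%3d'%x for x in r) for k,r in enumerate(g)))
for z in(0,.005,.01,.02):print(z,np.round(proj(c,[e[0],e[1],z]),1))
E
```

```text
s5
140  54  49  49  49  51  48  48  49  46  47  50  71 125 162 162
141  53  48  47  48  50  51  50  48  47  49  50  83 139 166 164
142  46  48  47  48  50  50  50  50  49  51  64 112 163 171 171
143  47  47  49  48  49  50  52  51  49  55  88 141 173 173 172
144 100  63  59  49  47  48  50  50  51  64 100 151 174 173 174
145 154 141 140 121  50  49  48  48  60  76 100 153 174 173 175
146 173 173 172 149  53  48  47  46  63  84 100 148 177 174 175
147 136 136 137 119  52  47  49  46  63  86 101 142 175 176 176
148  92  93  94  85  53  46  48  48  62  86 101 140 173 173 174
149  91  91  92  84  57  47  45  49  64  84  95 134 172 171 171
150  90  90  91  84  59  48  49  50  65  85  93 130 171 171 170
151  90  91  91  84  59  47  46  50  62  80  92 130 168 169 169
152  89  90  90  87  80  69  62  59  66  90 123 152 165 167 168
153  88  88  88  89  89 105 128 118 115 123 153 162 163 164 165
154  82  88  88 104 133 141 155 150 150 150 161 161 161 162 163
155  68  73  76 106 146 155 156 155 155 158 159 159 160 162 161
156  78  75  76  88 105 114 116 124 139 142 156 155 156 159 159
157  79  
[... 2376 characters left out ...]
63 163 161 152 142 128  89  78  80  81  76  79  78
163 130 166 175 184 196 197 186 179 163 153 141 132 100  79  77
164 135 144 150 164 181 192 201 201 202 197 186 180 164 161 152
165 142 143 142 146 158 175 196 200 201 201 201 201 201 201 190
166 142 143 142 143 143 160 190 201 201 201 201 201 201 200 181
167 139 141 142 143 140 152 183 196 201 201 201 201 201 191 156
168 137 138 147 145 139 148 172 188 201 200 201 201 195 166 143
169 144 138 150 149 142 142 159 183 201 200 201 201 183 148 118
170 141 139 148 152 147 133 143 184 201 201 201 188 154 127  97
171 134 137 143 149 136 125 136 180 201 201 190 156 140 110  99
0 [305.4 158.1]
0.005 [305.4 156.9]
0.01 [305.3 155.7]
0.02 [305.2 153.2]
```

Request:
carry_out:
  targets: [255,0,0,-4,0,255,0,0,-2,0,255,0,0,-1,0,255,0,0,0,0]

```text
t: 7.0
eef_pos: [0.6913, 0.1242, -0.0331]
tool_rot: [-0.0, 0.657, 0.754, 0.0]
contact_force: [-4.9, -0.1, 15.8]
gripper_width: -0.003
grasp_force: 7.4
```

Request:
carry_out:
  targets: [255,0,0,12,0,175,0,0,20,0,175,-5,0,12,0,175,-20,0,0,0,175,0,0,0,0,175,0,0,-15,0,175,0,0,-12,0,175,0,0,-6,0,175,0,0,0,0,255,0,0,0,0,255,0,0,0,0,255,0,0,0,0,255,0,0,0,0,255,0,0,0,0]
  newtons: 30

```text
t: 8.4
eef_pos: [0.6665, 0.1241, -0.0238]
tool_rot: [0.0, 0.657, 0.754, 0.0]
contact_force: [1.3, -0.4, -2.9]
gripper_width: 0.036
grasp_force: 33.3
```

Request:
carry_out:
  targets: [255,0,0,-0.5,0,255,-3,0,0,0,255,-6,0,0,0,255,-9,0,0,0,255,-10,0,0,0,255,-10,0,0,0,255,-10,0,0,0,255,-10,0,0,0,255,-10,0,0,0,255,-10,0,0,0,255,-7,0,0,0,255,-4,0,0,0,255,-2,0,0,0,255,0,0,0,0]
  newtons: 50

```text
t: 9.8
eef_pos: [0.5752, 0.1243, -0.024]
tool_rot: [0.0, 0.657, 0.754, 0.0]
contact_force: [3.5, 0.4, 6.0]
gripper_width: 0.032
grasp_force: 53.5
```

Request:
carry_out:
  targets: [255,-2,2,0,2,255,-3,3,0,4,255,-3,3,0,5,255,-3,3,0,5,255,-3,3,0,5,255,-3,3,0,5,255,-3,3,0,5,255,-4,3,0,5,255,-6,4,0,5,255,-8,4,0,5,255,-8,4,0,5,255,-8,4,0,5,255,-8,4,0,5,255,-9,4,0,5,255,-9,3,0,5,255,-7,3,0,5,255,-5,2,0,4,255,-3,1,0,2.3,255,0,0,0,0,255,0,0,0,0]

```text
t: 11.8
eef_pos: [0.4797, 0.179, -0.024]
tool_rot: [-0.0, -0.002, 1.0, -0.001]
contact_force: [1.5, -1.7, 10.7]
gripper_width: 0.028
grasp_force: 54.0
```

```bash
python3 - <<'E'
from h import *
import pickle
o=bot.get_obs(); print(o["q"].round(2),o["eef_pos"],o["tool_rot"].round(3),o["contact_force"],o["gripper_width"])
im,c=shot("top"); pickle.dump((im,c),open("t6.pkl","wb"))
im2,c2=shot("wrist"); pickle.dump((im2,c2),open("w6.pkl","wb"))
a=cv2.resize(im[130:280,160:460],(780,390),interpolation=cv2.INTER_CUBIC); b=cv2.resize(im2,(336,210)); out=np.zeros((600,780,3),np.uint8); out[:390]=a; out[390:,:336]=b; cv2.imwrite("pics/t6.png",out)
E
```

```text
[-0.42  0.55 -0.08  2.09  0.08  0.51  1.02] [ 0.47967597  0.17904669 -0.02401837] [-0.    -0.002  1.    -0.001] [ 1.53375861 -1.7421999  10.72289865] 0.02802101246168069
```

View pics/t6.png

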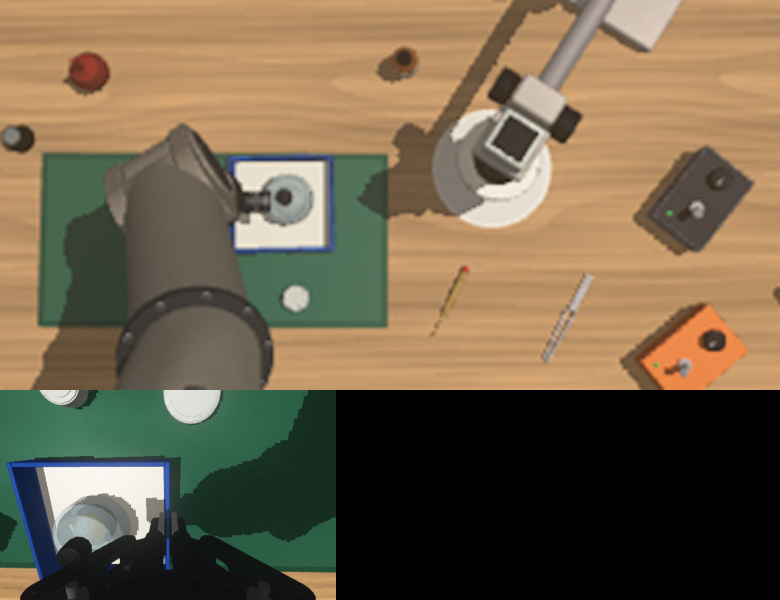

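The tray sits squarely on the pad with the cover on. I'll release it, lift, and locate the knob numerically.

Request:
carry_out:
  targets: [175,0,0,1,0,175,0,0,0,0,175,0,0,0,0,175,0,0,0,0,175,0,0,15,0,150,0,0,25,0,150,0,-10,30,0,150,0,-20,30,0,150,0,0,0,0,150,0,0,0,0]

```text
t: 12.9
eef_pos: [0.4802, 0.1499, 0.0768]
tool_rot: [0.0, -0.001, 1.0, 0.0]
contact_force: [-0.1, 0.8, -0.3]
gripper_width: 0.412
grasp_force: 0.0
```

```bash
cat >> h.py <<'E'
import pickle
def tray_corners(im,c,box,z=.025):
    h=cv2.cvtColor(im,cv2.COLOR_BGR2HSV); m=((h[...,0]>105)&(h[...,0]<130)&(h[...,1]>110)).astype(np.uint8)
    k=np.zeros_like(m); k[box[1]:box[3],box[0]:box[2]]=1; m*=k
    hull=cv2.convexHull(np.argwhere(m)[:,::-1].astype(np.int32)); ap=cv2.approxPolyDP(hull,5,True)[:,0]
    return ap.tolist(),[onz(c,*p,z)[:2].round(4).tolist() for p in ap]
def dark(im,c,box,z,th=70):
    g=im.max(2); m=(g<th).astype(np.uint8); k=np.zeros_like(m); k[box[1]:box[3],box[0]:box[2]]=1; m*=k
    n,l,s,ce=cv2.connectedComponentsWithStats(m)
    return [(s[i].tolist(),ce[i].round(1).tolist(),onz(c,*ce[i],z)[:2].round(4).tolist()) for i in range(1,n) if s[i,4]>12]
E
python3 - <<'E'
from h import *
im,c=shot("top"); o=bot.get_obs(); print(o["eef_pos"])
print(tray_corners(im,c,(225,180,305,235))); print(dark(im,c,(250,190,290,222),.056))
w,cw=shot("wrist"); pickle.dump((w,cw),open("w7.pkl","wb"))
print('tray w',tray_corners(w,cw,(0,0,640,400)))
k=np.array([.4805,.109,.056]); p=proj(cw,k); print(p); u,v=map(int,p)
print(dark(w,cw,(max(u-40,0),max(v-40,0),u+40,min(v+40,400)),.056))
E
```

```text
[0.47952156 0.15027447 0.07599985]
([[288, 225], [258, 226], [251, 190], [287, 190]], [[0.426, 0.0517], [0.4237, 0.1484], [0.5404, 0.1713], [0.5393, 0.0545]])
[([250, 192, 4, 10, 17], [251.3, 196.5], [0.5168, 0.165]), ([255, 197, 17, 14, 66], [260.4, 205.4], [0.4882, 0.1362])]
tray w ([[361, 123], [353, 266], [203, 267], [185, 124]], [[0.4213, 0.1806], [0.5378, 0.1786], [0.5389, 0.0534], [0.4221, 0.0528]])
(np.float64(258.60907324585196), np.float64(214.5589675885962))
[([263, 207, 12, 19, 58], [270.3, 214.4], [0.4804, 0.117]), ([258, 230, 10, 4, 20], [261.6, 231.5], [0.493, 0.1103]), ([275, 235, 11, 19, 121], [280.4, 245.9], [0.504, 0.1231]), ([252, 245, 14, 9, 86], [259.0, 249.4], [0.5067, 0.1078])]
```

```bash
python3 - <<'E'
from h import *
w,c=pickle.load(open("w7.pkl","rb")); g=w.max(2)
for v in range(176,262,3): print(v,' '.join('%3d'%g[v,u] for u in range(206,300,3)))
E
```

```text
176 104 149 153 152 253 253 253 253 253 253 253 250 207 197 194 194 189 176 165 162 163 159 156 157 168 178 174 147 143 144 143 152
179 100 146 154 151 253 253 253 253 253 252 251 233 202 198 199 183 169 166 166 164 161 157 155 155 157 155 174 168 151 140 142 139
182 101 141 151 154 253 253 252 253 253 252 237 231 195 197 187 174 183 194 198 198 191 187 174 159 150 152 150 170 170 160 140 136
185  95 123 152 153 251 252 253 252 253 238 238 198 198 197 197 206 206 208 209 204 206 206 201 195 184 157 151 147 172 168 154 140
188  91 116 149 150 251 252 253 252 251 241 174 201 213 199 201 208 214 213 210 209 208 205 204 201 198 192 164 150 156 167 171 144
191  86 108 149 151 251 252 252 252 243 235 191 214 200 201 202 209 210 216 216 210 212 206 203 202 198 195 191 166 146 167 167 162
194  89 109 148 148 250 252 252 252 241 194 204 227 199 202 203 219 217 217 219 208 210 207 205 199 196 196 192 188 158 165 168 162
197  85 103 147 149 182 252 252 247 241 185 222 227 219 206 210 218 222 220 217 217 213 205 201 199 197 197 190 189 184 172 165 166
200  88 104 149 149 186 252 252 244 237 189 
[... 2027 characters left out ...]
  99  98  61  66  79 248 248 248 248 248
248  81  81  79  99 145 145 247 249 249 250 249 249 249 249 249 249 114  60  53  59  97  99 101  93  61  59  69 249 249 248 248 248
251  80  77  83  96 125 123 228 232 233 233 234 201 196 134 135 128  52  57  54  65  99  94  97  79  57  59  65 208 207 212 195 198
254  79  84  79  85  85  85  90  84  86  92  88  87  87  88  93  59  57  56  54  86  95  95  96  63  60  59  63  92  93  89  92  90
257  84  79  81  83  85  86  86  84  88  87  80  86  85  88  84  53  59  59  58  95  93  93  99  57  57  60  58  92  87  90  92  90
260  84  77  86  83  83  80  83  83  83  88  84  82  86  83  56  50  55  60  67  94  92  96  88  56  54  58  56  88  88  88  87  88
```

Request:
carry_out:
  targets: [150,3,-20,0,0,150,3,-21,0,0,150,0,0,-20,0,150,0,0,-20,0,150,0,0,-15,0,150,0,0,-9,0,150,0,0,-4,0,150,0,0,0,0,255,0,0,0,0,255,0,0,0,0,255,0,0,0,0,255,0,0,0,0]
  newtons: 25

```text
t: 14.2
eef_pos: [0.4865, 0.1092, 0.0089]
tool_rot: [0.0, -0.002, 1.0, 0.0]
contact_force: [-0.9, -0.7, 1.6]
gripper_width: 0.216
grasp_force: 24.7
```

Request:
carry_out:
  targets: [255,0,0,3,0,255,0,0,7,0,255,0,0,12,0,255,0,0,15,0,255,0,0,12,0,255,0,5,6,0,255,-3,10,0,0,255,-4,20,0,0,255,-5,25,0,0,255,-5,25,0,0,255,-5,25,0,0,255,-5,25,0,0,255,-5,25,0,0,255,-3,20,0,0,255,-2,13,0,0,255,0,8,0,0,255,0,0,-10,0,255,0,0,-15,0,255,0,0,-12,0,255,0,0,-8,0]

```text
t: 16.2
eef_pos: [0.4488, 0.3085, 0.0169]
tool_rot: [-0.001, -0.001, 1.0, -0.001]
contact_force: [0.4, 0.5, -1.1]
gripper_width: 0.216
grasp_force: 24.5
```

Request:
carry_out:
  targets: [255,0,0,-4,0,255,0,0,-3,0,255,0,0,-2,0,255,0,0,-1,0,255,0,0,0,0]

```text
t: 16.7
eef_pos: [0.4493, 0.3102, 0.0087]
tool_rot: [0.0, -0.002, 1.0, 0.0]
contact_force: [-0.4, -0.3, -0.7]
gripper_width: 0.22
grasp_force: 24.5
```

Request:
carry_out:
  targets: [255,0,0,-2,0,255,0,0,-1,0,255,0,0,-0.5,0,255,0,0,0,0]

```text
t: 17.1
eef_pos: [0.4491, 0.3101, 0.005]
tool_rot: [0.0, -0.002, 1.0, 0.0]
contact_force: [0.0, -0.9, -0.9]
gripper_width: 0.221
grasp_force: 24.6
```

Request:
carry_out:
  targets: [255,0,0,-0.5,0,255,0,0,-0.5,0,255,0,0,-0.5,0,255,0,0,0,0]

```text
t: 17.5
eef_pos: [0.4492, 0.3101, 0.0047]
tool_rot: [0.0, -0.002, 1.0, -0.0]
contact_force: [-3.5, -2.9, 13.2]
gripper_width: 0.217
grasp_force: 25.9
```

Request:
carry_out:
  targets: [255,0,0,1,0,255,0,0,0,0,190,0,0,0,0,150,0,0,0,0,150,0,0,0,0,150,0,0,0,0,150,0,0,0,0,150,0,0,6,0,150,0,0,15,0,150,0,0,25,0,150,0,0,25,0,150,0,0,10,0,150,0,0,0,0]

```text
t: 18.8
eef_pos: [0.4501, 0.3109, 0.0871]
tool_rot: [0.001, -0.002, 1.0, 0.001]
contact_force: [0.6, -0.3, 0.4]
gripper_width: 0.41
grasp_force: 0.0
```

```bash
python3 - <<'E'
from h import *
o=bot.get_obs(); print(o["eef_pos"],o["tool_rot"].round(3))
w,c=shot("wrist"); pickle.dump((w,c),open("w8.pkl","wb")); g=w.max(2)
p=proj(c,[.4492,.31,.052]);print(p); u,v=map(int,p)
print(dark(w,c,(u-45,v-40,u+45,v+45),.052,95))
t,ct=shot("top"); pickle.dump((t,ct),open("t8.pkl","wb")); print(tray_corners(t,ct,(225,170,310,240)))
# movement in tray from top: non-white blob
x,y=proj(ct,[.486,.109,.015]); print('mov px exp',x,y)
h=cv2.cvtColor(t,cv2.COLOR_BGR2HSV); x,y=int(x),int(y)
for r in range(y-14,y+15): print(r,' '.join('%3d'%t[r,q].min() for q in range(x-18,x+19)))
E
```

```text
[0.45009526 0.31086418 0.08705279] [ 0.001 -0.002  1.     0.001]
(np.float64(317.77496053365235), np.float64(204.8002977232729))
[([342, 164, 20, 44, 355], [355.8, 178.8], [0.4297, 0.337]), ([306, 188, 26, 30, 616], [318.5, 202.5], [0.4474, 0.3105]), ([354, 233, 8, 16, 123], [357.5, 240.8], [0.4779, 0.3401]), ([272, 234, 14, 15, 208], [278.4, 241.1], [0.4782, 0.2803])]
([[287, 225], [248, 226], [248, 191], [287, 190]], [[0.4261, 0.0549], [0.424, 0.1807], [0.5373, 0.181], [0.5393, 0.0545]])
mov px exp 270.59523897068937 206.75759005768427
192 158 156 155 163 168 168 169 169 170 170 171 172 172 172 171 171 172 173 174 174 175 175 175 175 175 176 175 176 176 176 177 182 141 102  95  62  74
193 203 202 201 205 208 208 207 207 207 209 208 207 208 207 208 208 209 210 210 209 210 210 210 209 210 209 210 210 210 209 210 215 162 105 102  58  74
194 206 205 204 204 205 204 204 204 204 204 204 204 204 204 205 205 206 206 206 206 206 206 207 206 206 206 206 206 207 206 207 212 160 104  99  57  72
195 204 204 204 204 203 203 203 203 203 204 204 204 204 205 205 204 205 205 205 205 206 205 205 205 
[... 3151 characters left out ...]
 204 205 205 205 207 208 207 206 206 206 207 207 207 207 206 207 207 212 161 107 102  67  73
217 205 205 204 204 204 205 204 204 204 204 205 204 204 204 205 205 205 205 206 206 207 206 207 207 206 207 206 206 208 207 208 211 160 108 102  65  71
218 205 205 204 204 205 204 204 204 204 204 204 205 205 204 205 205 206 206 206 206 206 206 207 207 207 206 207 207 207 207 207 212 160 108 102  66  70
219 205 204 204 204 204 205 204 205 205 205 205 205 204 204 205 205 206 206 206 207 206 206 207 207 206 206 206 207 206 207 208 212 160 108 101  66  69
220 205 205 205 205 205 205 205 204 204 204 205 205 204 205 205 206 206 206 206 206 206 206 206 207 207 207 207 207 207 207 208 211 161 107 101  66  69
```

Request:
carry_out:
  targets: [175,4,-15,0,0,175,7,-30,0,0,175,8,-35,0,0,175,8,-32,0,0,175,5,-20,0,0,175,0,0,-20,0,175,0,0,-35,0,175,0,0,-25,0,175,0,0,-18,0,175,0,0,-8,0,175,0,0,-4,0,175,0,0,0,0,255,0,0,0,0,255,0,0,0,0,255,0,0,0,0,255,0,0,0,0,255,0,0,0,0]
  newtons: 40

```text
t: 20.6
eef_pos: [0.4819, 0.1784, -0.0236]
tool_rot: [0.001, -0.002, 1.0, 0.0]
contact_force: [-0.7, -1.0, 6.9]
gripper_width: 0.032
grasp_force: 42.1
```

Request:
carry_out:
  targets: [255,2,-3,0,0,255,2,-6,0,0,255,2,-9,0,0,255,2,-11,0,0,255,2,-12,0,0,255,2,-12,0,0,255,2,-12,0,0,255,2,-12,0,0,255,2,-12,0,0,255,2,-12,0,0,255,2,-12,0,0,255,2,-12,0,0,255,2,-12,0,0,255,2,-12,0,0,255,2,-12,0,0,255,2,-12,0,0,255,2,-11,0,0,255,2,-9,0,0,255,2,-6,0,0,255,2,-4,0,0]

```text
t: 22.6
eef_pos: [0.5214, -0.0226, -0.0236]
tool_rot: [0.0, -0.002, 1.0, 0.001]
contact_force: [-3.2, 8.3, 9.2]
gripper_width: 0.031
grasp_force: 42.5
```

```bash
python3 - <<'E'
from h import *
o=bot.get_obs(); print(o["q"].round(2),o["eef_pos"],o["tool_rot"].round(3),o["contact_force"],o["gripper_width"])
t,ct=shot("top"); pickle.dump((t,ct),open("t9.pkl","wb")); t0=pickle.load(open("top0.pkl","rb"))[0]
d=(np.abs(t.astype(int)-t0).max(2)>30)
for r in range(140,232,3): print(r,''.join('#' if d[r,x] else '.' for x in range(262,402)))
w,cw=shot("wrist"); pickle.dump((w,cw),open("w9.pkl","wb")); print('tray w',tray_corners(w,cw,(0,0,640,400)))
print([np.round(proj(cw,[.525+.021*np.cos(a),-.094+.021*np.sin(a),.02])).tolist() for a in (0,1.57,3.14,4.71)])
E
```

```text
[ 0.    0.56 -0.09  2.07  0.09  0.52  1.41] [ 0.52144857 -0.02264806 -0.0235962 ] [ 0.    -0.002  1.     0.001] [-3.19787507  8.28101102  9.15269809] 0.03093103972148221
140 ............................................................................................................................................
143 ............................................................................................................................................
146 ............................................................................................................................................
149 ..........#############.....................................................................................................................
152 #######################.....................................................................................................................
155 ########################....................................................................................................................
158 ########################................................
[... 3125 characters left out ...]
....
224 ###############................#########.....#.##########################...................................................................
227 ##########.....................########........###########################..................................................................
230 #########......................########........############################.................................................................
tray w ([[324, 357], [241, 370], [76, 362], [11, 131], [322, 128], [337, 332]], [[0.5754, -0.0208], [0.5838, -0.0643], [0.5786, -0.1494], [0.4607, -0.1491], [0.4593, -0.0223], [0.5597, -0.0143]])
[[179.0, 302.0], [217.0, 265.0], [167.0, 225.0], [130.0, 265.0]]
```

```bash
python3 - <<'E'
from h import *
t,ct=pickle.load(open("t9.pkl","rb")); t0=pickle.load(open("top0.pkl","rb"))[0]
h=cv2.cvtColor(t,cv2.COLOR_BGR2HSV); d=(np.abs(t.astype(int)-t0).max(2)>20)&(h[...,1]<75)
for r in range(100,212,4): print(r,''.join('#' if d[r,x] else ('o' if h[r,x,1]<75 else '.') for x in range(250,400,2)))
w,cw=pickle.load(open("w9.pkl","rb")); g=w.min(2)
for v in range(200,335,5): print(v,' '.join('%3d'%g[v,u] for u in range(90,262,5)))
E
```

```text
100 .o..............................................................ooooooooooo
104 ..............................................................ooooooooooooo
108 .............................................................oooooooooooooo
112 ............................................................ooooooooooooooo
116 ...........................................................oooooooooooooooo
120 .........................................................oooooooooooooooooo
124 ...........................................................oooooooooooooooo
128 ..............................................................ooooooooooooo
132 .................................................................oooooooooo
136 ..................................................................ooooooooo
140 .................................................................oooooo.ooo
144 ................................................................ooooo......
148 ...............................................................ooooo.......
152 ........................................................
[... 4327 characters left out ...]
 131 158 242 240 240 240 240 240 240 241 241 241 237  45  28  34  31  29  30  26  27  24  27  26  25  25  29  28  29  26  27
315  40  37  35  42 132 131 240 240 241 240 240 241 240 240 237  53  34  33  34  30  29  25  30  27  27  21  26  26  27  21  28  28  24  22  27
320  36  41  39  40 131 132 241 241 240 240 239 239 240  86  34  34  34  32  28  31  31  29  30  30  24  26  26  51  27  27  28  30  28  22  22
325  39  41  34  38 124 126 234 224 223 224 221 139  38  37  35  33  35  32  29  30  27  29  23  24  24  24 112 125  23  24  27  21  24  25  25
330  40  37  33  39  42  35  39  38  38  41  35  33  32  35  35  35  34  29  29  26  28  29  28  26  25  27  28  28  25  23  22  22  20  22  14
```

Request:
carry_out:
  targets: [200,0,0,0,0,200,0,0,0,0,200,0,0,0,0,200,0,0,10,0,200,0,0,20,0,200,0,5,20,0,100,0,25,0,0,0,0,30,0,0,0,0,18,0,0,0,0,0,0,0,0,0,0,0,0,0,0,0,-20,0,0,0,0,-25,0,0,0,0,-15,0,0,0,0,0,0]

```text
t: 24.2
eef_pos: [0.5194, 0.0509, -0.0361]
tool_rot: [-0.002, -0.001, 1.0, -0.001]
contact_force: [-1.3, -0.4, 0.2]
gripper_width: 0.999
grasp_force: 0.0
```

```bash
python3 - <<'E'
from h import *
o=bot.get_obs(); print(o["eef_pos"],o["tool_rot"].round(3),o["contact_force"],o["gripper_width"])
w,cw=shot("wrist"); pickle.dump((w,cw),open("w10.pkl","wb")); print('tray w',tray_corners(w,cw,(0,0,640,400)))
g=w.max(2)
for v in range(100,330,8): print(v,' '.join('%3d'%g[v,u] for u in range(0,330,9)))
E
```

```text
[ 0.51939686  0.05089356 -0.03614228] [-0.002 -0.001  1.    -0.001] [-1.31754901 -0.44591242  0.1805445 ] 0.9993877656830571
tray w ([[0, 134], [159, 135], [179, 271], [161, 386], [0, 387]], [[0.4583, -0.0671], [0.4587, -0.0081], [0.5155, -0.0081], [0.5779, -0.025], [0.5786, -0.1028]])
100 251 251 251 251 251 251 252 251 252 252 252 252 252 252 252 252 252 252 252 180 178 206 205 202 202 200 199 194 194 195 195 193 192 191 189 184 184
108 252 251 250 250 250 250 250 250 250 250 250 250 250 250 250 250 250 250 250 178 178 206 206 204 200 197 198 194 194 193 191 189 191 187 191 186 184
116 253 253 253 253 251 249 249 249 250 250 250 250 250 251 250 251 251 251 251 181 179 207 206 201 202 200 198 199 198 195 195 191 189 190 186 183 183
124 253 252 252 252 253 252 252 248 247 247 247 248 249 248 248 249 249 249 249 178 177 206 204 204 201 201 201 198 196 196 193 195 187 186 188 181 182
132 147 149 146 146 145 146 155 157 153 144 144 142 146 147 144 148 147 147 156  78  76 203 204 204 201 201 197 197 193 194 190 190 191 189 186 183 185
140 221 219 221 219 223 216 217 218 218 218 217 218 2
[... 2894 characters left out ...]
 194 193 185 118  37  42  45 138  45  48  50  52 140 142 138 140 140 141 140 144 138 141 143
300 131 135 120 111  70 133 198 195 198 194 197 170  79 193 197 195 108  41  43  43  40  42  47  51  50 250 251 251 251 251 252 252 250 251 251 251 247
308 175 115 117 193 196 197 199 197 198  59  46  48  42  57 161  43  42  40  38  40  43  41  50  45  56 251 251 251 251 252 252 252 252 252 252 252 252
316 201 199 195 197 199 199 196 195  48  42  45  45  46  40  41  37  39  38  39  44  44  40  48  51 241 246 247 247 247 249 249 250 250 250 251 251 251
324 255 228 196 206 199 198 195  57  44  44  43  40  42  43  41  42  35  37  40  40  40  45  49  54 243 252 251 252 250 250 251 246 247 248 248 248 249
```

Request:
carry_out:
  targets: [0,0,-4,0,0,0,0,-5,0,0,0,0,-3,0,0,0,0,-2,0,0,0,0,-2,0,0,0,0,-3,0,0,0,0,-4,0,0,0,0,-5,0,0,0,0,-5,0,0,0,0,-5,0,0,0,0,-4,0,0,0,0,-2,0,0,0,0,0,0,0]

```text
t: 25.55
eef_pos: [0.5212, 0.0084, -0.0345]
tool_rot: [0.0, -0.001, 1.0, -0.0]
contact_force: [0.3, 2.8, 0.7]
gripper_width: 1.001
grasp_force: 0.7
```

```bash
cat > chk.py <<'E'
from h import *
o=bot.get_obs(); print(o["eef_pos"],o["contact_force"])
w,cw=shot("wrist"); pickle.dump((w,cw),open("wl.pkl","wb")); h=cv2.cvtColor(w,cv2.COLOR_BGR2HSV)
b=(h[...,0]>105)&(h[...,0]<130)&(h[...,1]>110)
for r in (150,180,210,240):
    xs=np.where(b[r])[0]; print(r,xs.min() if len(xs) else None,xs.max() if len(xs) else None, onz(cw,xs.max(),r,0)[:2].round(4) if len(xs) else '')
print('near edge rows:',[int(np.where(b[:,u])[0].min()) if b[:,u].any() else None for u in(5,40,80,120)], [onz(cw,u,np.where(b[:,u])[0].min(),.025)[:2].round(4).tolist() for u in (5,80) if b[:,u].any()])
t,ct=shot("top"); pickle.dump((t,ct),open("tl.pkl","wb")); print('tray top',tray_corners(t,ct,(300,150,400,235)))
s,cs=shot("side"); pickle.dump((s,cs),open("sl.pkl","wb")); print('tray side',tray_corners(s,cs,(290,150,460,290)))
E
python3 chk.py
```

```text
[ 0.5211661   0.00839653 -0.03447678] [0.30641714 2.76335458 0.65945679]
150 164 195 [ 0.4698 -0.0489]
180 169 201 [ 0.4841 -0.0477]
210 173 204 [ 0.4993 -0.0479]
240 178 207 [ 0.5154 -0.0481]
near edge rows: [129, 130, 130, 130] [[0.4583, -0.1086], [0.4586, -0.0807]]
tray top ([[357, 213], [321, 213], [319, 178], [341, 178]], [[0.4627, -0.1711], [0.4637, -0.055], [0.5775, -0.0495], [0.5768, -0.1209]])
tray side ([[372, 200], [356, 225], [316, 208]], [[0.572, -0.1788], [0.4539, -0.1846], [0.461, -0.0532]])
```

Request:
carry_out:
  targets: [0,0,-2,0,0,0,0,-3,0,0,0,0,-4,0,0,0,0,-4,0,0,0,0,-4,0,0,0,0,-3,0,0,0,0,-2,0,0,0,0,0,0,0,0,0,0,0,0]

```text
t: 26.6
eef_pos: [0.521, -0.0135, -0.0345]
tool_rot: [-0.0, -0.001, 1.0, -0.0]
contact_force: [0.2, 0.1, 0.9]
gripper_width: 0.997
grasp_force: 0.0
```

```bash
python3 chk.py; python3 - <<'E'
from h import *
w,c=pickle.load(open("wl.pkl","rb")); g=w.min(2)
print([np.round(proj(c,[.5235,-.145,z])).tolist() for z in(.004,.02)])
s,cs=pickle.load(open("sl.pkl","rb")); p=proj(cs,[.5235,-.145,.015]); q=proj(cs,[.525,-.149,.105]); print('side px',p,q)
for v in range(int(p[1])-18,int(p[1])+16): print(v,' '.join('%3d'%s[v,u].min() for u in range(int(p[0])-24,int(p[0])+26)))
E
```

```text
[ 0.52102641 -0.01353873 -0.03450599] [0.15927671 0.05811882 0.89442303]
150 164 194 [ 0.4697 -0.0713]
180 168 200 [ 0.484  -0.0701]
210 173 203 [ 0.4992 -0.0703]
240 177 207 [ 0.5152 -0.07  ]
near edge rows: [130, 130, 130, 130] [[0.4586, -0.1307], [0.4585, -0.1027]]
tray top ([[364, 212], [330, 213], [326, 178], [341, 178], [364, 202]], [[0.4657, -0.1938], [0.4635, -0.084], [0.5773, -0.0722], [0.5768, -0.1209], [0.498, -0.1943]])
tray side ([[379, 202], [363, 228], [323, 211], [341, 192]], [[0.5737, -0.2003], [0.4527, -0.2064], [0.4596, -0.0771], [0.5604, -0.0821]])
[[56.0, 258.0], [27.0, 276.0]]
side px (np.float64(354.1756060258599), np.float64(208.37939987103798)) (np.float64(357.0620880076216), np.float64(184.1947918193754))
190  38  40  42  42  40  41  43  66  93  91  57  50  55  75  95 100 101 102 102 103 104 105 105 108 112 120 130 133 134 138 139 140 138 129 130 131 132 133 134 128 113 121 118  92  87  97  98  98  98 101
191  40  41  40  39  41  44  59  83  90  59  50  49  51  56  73  95 101 103 104 103 105 104 105 107 108 109 113 116 116 119 121 123 125 126 128 129 131 131
[... 5876 characters left out ...]
 186 186 186 185 186 185 177 137  67  59  58  65 115 171 180 179 179 179 179 180 182 178
221  97  83  70  70  71  58  55  55  54  54  54  55  56  56  55  54  55  54  56  59  66  94 135 168 176 173 186 186 186 184 185 186 186 174 138  72  63  58  60  90 152 179 179 179 179 179 179 180 183 166
222 102  98  88  90  91  88  89  73  58  55  55  56  55  56  57  54  54  54  55  55  56  57  65  93 123 134 167 182 186 185 187 186 174 141  78  64  60  60  74 131 172 179 180 179 180 178 180 183 172 131
223 103 103 103 104 101 107 140 151 122  73  59  56  56  55  56  55  56  56  57  56  56  56  55  56  59  64  94 133 154 167 182 186 168  87  66  61  60  66 115 169 178 179 178 180 179 181 186 181 140 105
```

Request:
carry_out:
  targets: [0,0,-1,0,0,0,0,-1.5,0,0,0,0,-1,0,0,0,0,0,0,0,0,0,0,0,0]

```text
t: 27.25
eef_pos: [0.5213, -0.0161, -0.0345]
tool_rot: [0.0, -0.002, 1.0, 0.0]
contact_force: [-0.1, 2.9, 0.6]
gripper_width: 1.0
grasp_force: 1.4
```

```bash
python3 chk.py; python3 - <<'E'
from h import *
s,cs=pickle.load(open("sl.pkl","rb")); g=s.min(2)[198:222,340:372]; 
m=(g<92).astype(np.uint8); n,l,st,ce=cv2.connectedComponentsWithStats(m); 
for i in range(1,n):
    if st[i,4]>30: print(st[i],ce[i]+[340,198])
print(onz(cs,354.5,209.5,.012)[:2])
# previously-used reading redone: blob columns per row
for v in range(200,220): print(v,' '.join('%3d'%x for x in s.min(2)[v,342:370]))
b=pickle.load(open("top0.pkl","rb")); t,ct=b
h=cv2.cvtColor(t,cv2.COLOR_BGR2HSV)
for r in(194,200,206,212,216): print(r,[ (x) for x in range(318,385) if h[r,x,1]<60][:1],[ (x) for x in range(318,385) if h[r,x,1]<60][-1:])
for a in(349,355): print(a,[r for r in range(160,230) if h[r,a,1]<60][-1:])
print(onz(ct,349.4,194.4)[:2])
E
```

```text
[ 0.52126123 -0.01612397 -0.03445022] [-0.1359989   2.88662776  0.63166943]
150 165 195 [ 0.47   -0.0735]
180 169 201 [ 0.4843 -0.0723]
210 174 204 [ 0.4994 -0.0725]
240 178 208 [ 0.5155 -0.0722]
near edge rows: [129, 130, 130, 130] [[0.4585, -0.1332], [0.4588, -0.1053]]
tray top ([[365, 212], [331, 213], [326, 178], [341, 178]], [[0.4657, -0.197], [0.4634, -0.0872], [0.5773, -0.0722], [0.5768, -0.1209]])
tray side ([[379, 202], [363, 226], [323, 211], [342, 191]], [[0.5737, -0.2003], [0.4597, -0.2031], [0.4596, -0.0771], [0.5661, -0.0825]])
[14  0 18  7 63] [364.96825397 199.84126984]
[  8   5  13  13 114] [353.43859649 209.76315789]
[ 0 19 11  5 35] [343.54285714 219.54285714]
[ 0.52265229 -0.14660957]
200 100 100 100  99 101 100 117 146 159 185 187 186 186 183 168 152 149 117  57  54  54  53  54  54  54  53  54  54
201 100  99 100 100  99 100  99  99 116 145 159 186 186 185 186 186 183 168 152 148 117  58  54  54  55  53  55  55
202  99 100 100 100 101 100 100 100 101 100 116 160 186 186 186 187 185 185 185 183 169 152 137 120  59  54  55  54
203 100 100 100  99 100  99 100 101  9
[... 1359 characters left out ...]
01 100 100  99 102  99 100  98  91  81  74  73  73  81  95  93  99 122 144 173 186 187 187 186 186 186 175 139
216 100 100 100 100 100 100 100 101  99  95 115 145 130 131 132 139 158 168 179 186 186 185 185 186 186 185 168  79
217  91  97 103 100  99 101  99 101 100 123 166 182 174 175 175 178 185 186 186 186 186 186 186 186 186 175 138  68
218  62  71  84  98 102  95 121 157 157 166 186 186 185 185 185 186 186 186 186 185 185 186 185 186 175 139  73  62
219  57  57  60  70  79  87 136 182 187 185 185 185 185 185 186 185 186 186 186 185 185 185 186 175 138  79  65  60
194 [326] [371]
200 [327] [370]
206 [330] [368]
212 [335] [362]
216 [343] [355]
349 [216]
355 [216]
[ 0.52529109 -0.14919621]
```

Wall readings and the side-view blob put the movement at about (0.523, -0.149). The lens point is at about (0.526, -0.149), so it's well inside the tolerance. I'll back off and go round the near side of the scope to the light box.

Request:
carry_out:
  targets: [0,0,3,0,0,0,0,6,0,0,0,0,9,0,0,0,0,9,10,0,255,0,0,35,0,255,0,0,40,0,255,0,0,40,0,255,0,0,30,0,255,-23,0,0,0,255,-23,0,0,0,255,-23,0,0,0,255,-23,0,0,0,255,0,0,0,0]

```text
t: 28.7
eef_pos: [0.4259, 0.0109, 0.1208]
tool_rot: [-0.001, -0.002, 1.0, -0.0]
contact_force: [0.3, 0.7, -0.9]
gripper_width: -0.002
grasp_force: 0.0
```

```bash
python3 - <<'E'
from h import *
o=bot.get_obs(); print(o["eef_pos"],o["contact_force"])
t,c=pickle.load(open("top0.pkl","rb")); h=cv2.cvtColor(t,cv2.COLOR_BGR2HSV)
m=((h[...,1]<70)&(h[...,2]<95)).astype(np.uint8); k=np.zeros_like(m); k[184:230,404:452]=1; m*=k
n,l,s,ce=cv2.connectedComponentsWithStats(m); i=1+np.argmax(s[1:,4]); print(s[i],ce[i])
cn=max(cv2.findContours((l==i).astype(np.uint8),0,2)[0],key=cv2.contourArea); r=cv2.minAreaRect(cn); b=cv2.boxPoints(r); print(r)
print('top corners',[onz(c,*p,.045)[:2].round(4).tolist() for p in b])
print('dimmer',onz(c,436.2,198.5,.057)[:2],'tip',onz(c,428.1,210.5,.075)[:2])
for v in range(188,226): print(v,' '.join('%3d'%t[v,u].max() for u in range(408,450)))
E
```

```text
[0.42585369 0.01089065 0.12077004] [ 0.28494979  0.68422611 -0.89819883]
[409 187  40  39 702] [428.68660969 206.57834758]
((428.9356689453125, 206.3564453125), (23.711233139038086, 35.10951614379883), 39.289405822753906)
top corners [[0.4622, -0.3335], [0.5483, -0.4064], [0.4997, -0.4635], [0.414, -0.3904]]
dimmer [ 0.50485592 -0.41881698] tip [ 0.46639576 -0.38757577]
188 181 181 180 181 180 181 180 181 180 180 180 181 181 183 157 136 136 137 135 120  84  74  92  86  78  79  96 138 171 180 177 176 175 176 177 176 175 175 175 175 176 175
189 181 180 178 182 184 184 184 183 184 182 182 183 185 161 117  99 101 102  91  73  71  85  88  82  79  79  79  96 134 176 190 186 186 185 185 186 185 185 185 185 186 187
190 180 179 179 180 181 180 181 179 179 179 178 179 182 140  97 101 102  96  80  73  77  83  82  80  79  79  79  76  86 132 167 183 185 183 182 183 185 185 184 185 184 184
191 183 183 181 181 181 180 179 179 178 178 179 154 136 115  98 101  95  78  66  75  80  79  79  80  80  79  80  78  77  86 112 142 167 175 173 175 177 177 177 176 176 175
192 186 186 184 184 183 184 183 182 181
[... 5108 characters left out ...]
 199 200 197
222 195 196 198 181 170 136 105 107 108 110 108 103  86  71  73  82  82  79  78  78  78  79  75  78 106 165 196 199 198 199 199 198 199 199 199 200 199 199 200 200 199 200
223 192 192 193 194 196 181 132 102 104 106 108 108 103  88  73  71  73  87  86  79  78  77  74 104 155 187 192 190 189 191 190 190 191 191 191 191 192 191 191 192 191 192
224 192 192 191 192 192 194 179 169 135 103 107 107 107 104  90  74  69  79  79  83  81  74  97 150 180 184 183 183 183 184 184 184 185 185 185 185 185 185 185 185 185 185
225 195 196 195 195 194 195 196 201 150  99 102 105 106 107 102  90  76  67  67  75  75  88 127 171 186 184 184 184 185 184 184 184 185 185 185 185 185 184 186 185 184 183
```

Request:
carry_out:
  targets: [255,-4,-30,0,0,255,-5,-40,0,0,255,-5,-40,0,0,255,-5,-40,0,0,255,0,-40,0,0,255,3,-40,0,0,255,5,-40,0,-8,255,8,-35,0,-8,255,8,-30,0,-8,255,7,-25,0,-8.2,255,5,-17,0,-8.2,255,0,0,0,0,255,0,0,0,0]

```text
t: 30.0
eef_pos: [0.4466, -0.3657, 0.1206]
tool_rot: [-0.0, 0.342, 0.94, 0.0]
contact_force: [-0.8, 0.5, 0.1]
gripper_width: -0.002
grasp_force: 0.0
```

```bash
python3 - <<'E'
from h import *
o=bot.get_obs(); print(o["eef_pos"],o["tool_rot"].round(4),o["q"].round(2),o["contact_force"])
a=np.degrees(2*np.arctan2(o["tool_rot"][2],o["tool_rot"][1]))-90; print('y ang',a)
w,c=shot("wrist"); pickle.dump((w,c),open("w12.pkl","wb"))
for n,X in(('pivot',(.4693,-.3886,.047)),('tip off',(.4614,-.382,.075)),('tip on',(.4772,-.3952,.075)),('dimmer',(.5045,-.418,.057)),('fingertip',tuple(o["eef_pos"]+[0,0,.033]))): print(n,np.round(proj(c,X)))
g=w.max(2)
for v in range(150,330,5): print(v,' '.join('%3d'%g[v,u] for u in range(240,400,5)))
E
```

```text
[ 0.44661331 -0.3656965   0.12055356] [-1.000e-04  3.421e-01  9.397e-01  1.000e-04] [ 0.41  0.41  0.21  1.88 -0.11  0.87  1.55] [-0.79059248  0.54860437  0.11539504]
y ang 49.98582197448462
pivot [316. 227.]
tip off [315. 228.]
tip on [315. 252.]
dimmer [316. 279.]
fingertip [319. 250.]
150 237 246 245 240 236 241 242 248 250 249 249 248 248 246 249 247 246 247 248 248 248 246 244 244 244 247 249 250 247 246 249 247
155 247 246 240 237 243 242 249 251 248 250 248 248 246 249 247 246 247 248 248 247 245 243 245 245 248 249 249 247 247 249 247 244
160 245 240 238 244 241 249 251 247 249 247 239 234 247 181 225 187 197 232 243 234 233 242 179 230 249 248 246 247 249 245 245 249
165 240 238 245 240 249 251 248 250 247 159 152 156 157 153 160 160 153 154 153 155 151 155 163 162 247 246 247 248 244 246 250 241
170 241 245 242 249 251 248 249 248 179 156 157 157 156 159 160 156 155 151 151 154 156 160 162 156 233 249 247 245 247 249 240 249
175 244 243 250 250 249 248 248 243 147 151 149 150 154 146 144 143 139 145 143 145 143 148 154 152 248 245 244 249 247 242 250 250
180 242 250 249 249 
[... 3239 characters left out ...]
  40  44  45  48  47  54  53  56  56  52
305  49  51  51  41  48  45  45  42  36  38  36  35  34  31  32  30  33  32  35  38  36  34  38  41  43  44  42  47  51  53  50  58
310  46  47  46  43  42  40  40  36  37  40  34  33  32  32  34  30  50  33  32  35  39  33  33  40  39  44  42  44  47  51  50  55
315  67  68  40  50  38  36  39  39  38  33  31  30  36  31  33  53 111  35  35  35  30  34  34  39  39  37  41  40  48  47  44  50
320  65  66  58  54  35  41  36  35  34  32  33  33  31  29  33 111 226  38  40  30  33  33  36  39  30  36  39  40  39  40  45  43
325  58  64  55  39  35  32  34  28  33  30  29  35  31  28  30 215 234  88  51  27  34  31  33  33  33  34  35  36  38  39  43  44
```

Request:
carry_out:
  targets: [255,-6,0,0,0,255,0,-2,-20,0,255,0,0,-30,0,255,0,0,-22,0,255,0,0,-10,0,255,0,0,-4.5,0,255,0,0,0,0]

```text
t: 30.75
eef_pos: [0.4401, -0.3682, 0.0342]
tool_rot: [-0.0, 0.344, 0.939, 0.0]
contact_force: [-0.2, 0.3, -0.1]
gripper_width: -0.003
grasp_force: 0.0
```

Request:
carry_out:
  targets: [255,2.3,-2,0,0,255,2.3,-2,0,0,255,2.3,-2,0,0,255,2.3,-2,0,0,255,2.3,-1.9,0,0,255,2.3,-1.9,0,0,255,2.3,-1.9,0,0,255,2.3,-1.9,0,0,255,0,0,0,0]

```text
t: 31.65
eef_pos: [0.459, -0.3844, 0.034]
tool_rot: [0.0, 0.344, 0.939, -0.0]
contact_force: [-0.6, -0.0, 0.2]
gripper_width: 0.002
grasp_force: 0.1
```

```bash
cat > tg.py <<'E'
from h import *
o=bot.get_obs(); print(o["eef_pos"],o["contact_force"])
t,c=shot("top"); s,cs=shot("side")
print('side tip off/on px',np.round(proj(cs,(.4614,-.382,.072)),1),np.round(proj(cs,(.4772,-.3952,.072)),1),'top',np.round(proj(c,(.4614,-.382,.072)),1),np.round(proj(c,(.4772,-.3952,.072)),1))
for n,i,i0,b in(('side',s,pickle.load(open("side0.pkl","rb"))[0],(418,228,456,256)),('top',t,pickle.load(open("top0.pkl","rb"))[0],(416,198,442,220))):
    for nm,im in(('before',i0),('now',i)):
        print(n,nm)
        for v in range(b[1],b[3],2): print(v,' '.join('%3d'%im[v,u].max() for u in range(b[0],b[2])))
E
python3 tg.py
```

```text
[ 0.45898827 -0.38437483  0.03399309] [-5.59275924e-01 -1.95684443e-05  2.47925875e-01]
side tip off/on px [429.  236.4] [436.2 234.3] top [426.1 212.2] [430.2 207.1]
side before
228 162 162 161 162 166 165 167 168 166 166 165 164 162 162 159 157 157 157 158 161 165 165 165 164 164 161 161 160 152 135 131 131 156 167 164 162 161 158
230 162 162 162 163 163 163 159 160 162 163 164 166 168 167 165 164 163 163 161 158 155 145 127 127 116  95  77  62  55  55  55  56  76 126 162 165 166 166
232 162 160 160 158 159 159 159 160 161 162 162 160 158 160 156 144 133 123 109  81  75  56  57  55  55  56  56  55  56  56  55  55  54  59  92 139 159 160
234 165 164 163 161 160 159 159 159 151 127 119 107  81  75  56  56  57  57  57  57  57  56  55  56  57  54  56  54  53  52  53  51  51  51  53  61  97 136
236 156 151 132 128 109  80  74  58  57  57  57  58  81 118 127 130 108  71  56  55  56  55  56  55  55  54  53  51  61  84 101 111  91  53  51  51  51  62
238  63  56  58  57  58  57  57  58  58  57  57  57  68  97 115 119 109  81  56  55  57  57  56  56  55  50  51  51  52  54  52  53  52  51  
[... 5150 characters left out ...]
  54  60  75  81  76  76  77  77  78  77  77  77  76
208  80  81  78  67  57  55  55  55  55  54  53  54  54  54  65  81  81  75  76  76  77  76  76  76  76  75
210  66  58  61  67  62  55  53  53  53  53  55  54  54  54  62  79  80  75  75  76  75  77  76  75  76  78
212  67  84  65  54  54  54  53  54  54  53  52  52  53  53  60  74  79  76  76  76  76  75  77  76  76  76
214  53  55  53  53  54  54  57  73  76  60  52  52  51  54  54  68  76  76  73  77  80  78  76  74  75  76
216  71  61  54  53  53  54  52  64  76  76  61  51  51  52  54  68  76  77  78  79  77  74  75  75  76  79
218  71  71  72  64  55  53  52  52  60  74  77  63  52  51  50  52  60  70  76  76  75  76  76  75  78  81
```

Request:
carry_out:
  targets: [255,1.2,-1,0,0,255,1.2,-1,0,0,255,0,0,0,0]

```text
t: 32.05
eef_pos: [0.461, -0.3861, 0.034]
tool_rot: [0.0, 0.344, 0.939, -0.0]
contact_force: [0.0, 0.1, -1.3]
gripper_width: 0.001
grasp_force: 0.4
```

Request:
carry_out:
  targets: [255,1.2,-1,0,0,255,1.2,-1,0,0,255,0,0,0,0]

```text
t: 32.35
eef_pos: [0.4635, -0.3881, 0.034]
tool_rot: [0.0, 0.344, 0.939, -0.0]
contact_force: [-0.3, 0.1, 0.8]
gripper_width: -0.003
grasp_force: 0.4
```

```bash
python3 tg.py | sed -n '1,2p;18,32p'
```

```text
[ 0.46352886 -0.38810335  0.03395158] [-0.27928445  0.10174244  0.8170586 ]
side tip off/on px [429.  236.4] [436.2 234.3] top [426.1 212.2] [430.2 207.1]
side now
228 180 179 178 180 183 185 185 185 184 173 130  78  78  59  54  54  53  54  53  55  56  57  56  55  54  53  53  53  54  58  67  67  73  88  87  82  70  63
230 179 179 181 181 181 179 177 177 179 161  85  80  68  78  61  53  53  53  54  54  55  53  53  53  53  54  53  54  53  54  56  58  58  98 149 159 167 185
232 178 176 176 176 176 177 177 178 178 157  74  75  70  88  86  61  53  53  54  54  55  54  55  54  55  54  54  56  55  56  55  56  56  60 101 154 177 179
234 182 182 180 179 178 177 177 177 168 129  76  67  81  90  84  56  54  55  55  55  77 107  96  63  56  58  56  56  53  53  53  54  53  53  52  64 105 151
236 171 167 145 142 120  89  80  59  61  72  74  68  89  86  67  55  54  54  55  56  81 122 121  78  56  55  55  50  65  92 111 123  99  51  52  51  53  65
238  59  52  54  54  55  57  58  58  58  58  65  79  91  84  56  56  54  56  58  62  87  96  71  58  55  51  53  51  53  55  51  54  53  53  53  51  53  55

[... 547 characters left out ...]
  61  59  58  59  57  57  58  58  58  59  56  58  57  58  58  58  59  57  59
248  76  75  75  68  55  55  54  55  54  53  54  58  59  59  59  58  58  59  60  58  57  59  58  57  58  58  57  58  59  58  59  58  58  58  56  59  58  59
250  75  75  76  77  71  59  52  56  54  54  56  58  58  59  58  59  58  58  59  59  57  58  59  58  59  58  59  58  59  57  59  58  59  63  72  77 106 103
252  75  75  75  74  74  76  68  56  54  55  55  58  59  58  59  59  58  59  59  59  59  58  59  60  59  60  57  64  81  93 101  99  91 105  99  94  92  91
254  75  74  75  76  77  75  76  74  58  55  55  60  59  60  58  59  60  58  58  58  65  76  85 104 102  98  99 102  96  92  90  87  81  87  84  69  75  86
```

Request:
carry_out:
  targets: [255,1.2,-1,0,0,255,1.2,-1,0,0,255,0,0,0,0]

```text
t: 32.75
eef_pos: [0.4641, -0.3887, 0.0337]
tool_rot: [-0.002, 0.344, 0.939, 0.001]
contact_force: [-4.5, 4.8, 4.6]
gripper_width: -0.002
grasp_force: 3.9
```

```bash
python3 tg.py | sed -n '1,2p;18,26p'
```

```text
[ 0.46413713 -0.38867545  0.03367138] [-4.53602875  4.77289702  4.58613993]
side tip off/on px [429.  236.4] [436.2 234.3] top [426.1 212.2] [430.2 207.1]
side now
228 180 179 179 181 184 184 184 185 185 184 160  79  84  68  55  55  54  55  54  54  53  54  57  56  53  54  53  53  54  58  62  69  68  78  88  85  77  61
230 179 179 180 180 181 179 177 178 179 172 130  75  71  74  76  59  57  53  53  54  53  55  55  55  53  53  52  53  54  54  53  58  57  98 146 152 163 175
232 179 175 176 176 176 176 177 178 178 159  85  80  67  86  88  74  55  54  54  54  55  53  53  54  54  54  53  53  55  56  55  56  56  60  99 154 176 178
234 181 182 180 179 178 177 176 177 168 130  84  75  73  91  86  60  54  55  54  55  60  93 115  66  57  57  57  57  51  52  53  52  52  53  53  65 105 151
236 171 165 146 143 121  87  78  59  58  69  82  70  85  89  79  56  54  55  53  56  71 109 126  94  56  54  53  51  65  92 110 123  99  52  52  53  53  65
238  59  55  54  55  53  56  56  57  58  58  62  70  89  86  61  53  56  54  54  59  83  96  71  58  55  51  50  50  52  55  52  52  53  51  52  53  52  56
240  55  57  80  70  54  52  52  54  56  56  56  59  73  80  71  65  73  84  94  97  82  64  58  58  58  56  52  52  49  52  49  52  52  53  51  51  52  56
242  55  55  54  54  53  56  53  53  54  54  53  53  57  74  89  88  91  98  99  86  59  58  58  57  58  59  56  55  56  54  50  52  52  53  53  53  57  59
```

Request:
carry_out:
  targets: [255,-3,2.5,0,0,255,-6,5,0,0,255,-6,5,5,0,255,0,0,30,0,255,0,0,40,0,255,-10,10,40,0,255,-20,10,20,0,255,0,0,0,0,255,0,0,0,0]

```text
t: 33.75
eef_pos: [0.4208, -0.3574, 0.1696]
tool_rot: [0.001, 0.344, 0.939, -0.0]
contact_force: [0.6, 0.1, -0.5]
gripper_width: 0.001
grasp_force: 0.0
```

```bash
python3 tg.py | sed -n '1,2p;18,28p'; python3 - <<'E'
from h import *
s,cs=shot("side"); t,ct=shot("top")
g=s.min(2)
for v in range(202,218): print(v,' '.join('%3d'%x for x in g[v,342:370]))
print('tray side',tray_corners(s,cs,(290,150,460,290))); print('tray top',tray_corners(t,ct,(300,150,400,235)))
print('blob ctr',onz(cs,355.3,209.7,.012)[:2])
t0=pickle.load(open("top0.pkl","rb"))[0]; d=np.abs(t.astype(int)-t0).max(2)
for n,(u,v) in dict(blower=(194,157),loupe=(167,183),oil=(313,154),tinL=(243,243),tinS=(274,245),sd=(333,245),tw=(378,252)).items(): print(n,int((d[v-9:v+10,u-9:u+10]>50).sum()))
p=proj(ct,[.449,.31,.044]); print('knob exp',p, dark(t,ct,(int(p[0])-8,int(p[1])-8,int(p[0])+9,int(p[1])+9),.052,80))
E
```

```text
[ 0.42076977 -0.35740431  0.16956458] [ 0.61011342  0.05192332 -0.53990344]
side tip off/on px [429.  236.4] [436.2 234.3] top [426.1 212.2] [430.2 207.1]
side now
228 180 181 180 182 183 185 186 187 186 184 184 184 183 181 178 176 175 175 177 181 183 184 183 184 182 182 180 180 171 150 146 148 174 186 184 181 179 179
230 180 181 182 182 182 181 179 180 180 182 184 186 187 186 185 182 181 181 179 177 174 163 143 142 128 106  85  70  62  61  61  63  84 141 182 185 185 186
232 180 178 178 178 177 177 178 180 180 180 180 178 177 179 174 162 149 137 121  89  82  63  62  62  61  62  62  61  61  59  60  61  61  65 102 155 178 180
234 184 183 182 181 179 179 177 178 169 142 134 119  90  82  63  61  61  63  64  92 131 133 117  70  61  62  61  59  56  57  55  57  57  56  57  68 108 153
236 174 167 147 143 121  90  81  62  62  63  63  63  61  62  61  63  62  66  80  93 112 135 128  96  60  60  58  57  69  95 112 124 102  57  57  58  58  68
238  69  63  62  62  63  63  63  62  61  63  61  62  62  62  62  61  62  76  93  96 101 100  74  62  60  56  57  55  57  59  57  58  56  58  56  56  57  57

[... 2303 characters left out ...]
 137 138 146 166 177 187 195 195 195 195 194 194 195 177  89
217  95 101 109 105 104 105 105 105 105 128 174 192 183 183 182 187 195 193 194 195 195 195 195 194 195 184 143  70
tray side ([[379, 202], [364, 228], [323, 211], [342, 191]], [[0.5737, -0.2003], [0.454, -0.2088], [0.4596, -0.0771], [0.5661, -0.0825]])
tray top ([[365, 212], [327, 213], [326, 178], [341, 178], [365, 203]], [[0.4657, -0.197], [0.4636, -0.0743], [0.5773, -0.0722], [0.5768, -0.1209], [0.4948, -0.1975]])
blob ctr [ 0.52300395 -0.14902397]
blower 0
loupe 0
oil 0
tinL 0
tinS 0
sd 328
tw 62
knob exp (np.float64(206.33243042757806), np.float64(218.43536510801857)) [([203, 216, 6, 5, 27], [205.6, 217.9], [0.4504, 0.3101])]
```

```bash
python3 -c "
from station import bot
print(bot.hand_in())"
```

```text
the job is handed in; nothing more can be done
None
```

I handed the job in at about 34 s without seeing a verdict. By my last camera readings, the tray is flat with the movement about 3 mm from the lens point, the cover is released rim down on the pad, and the toggle is against its on stop with the robot clear. The blower, loupe, bottle and tins hadn't moved. I couldn't confirm the screwdriver and tweezers, because the picture had changed there, probably from the arm or its shadow.

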